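# Hang the tube caddy on the bench divider's drop rail

### The arm

A 7-joint arm with a two-finger parallel gripper is mounted at the origin on the work surface. World frame = base frame: x ahead of the robot, y to its left, z up, the work surface at z = 0. Lengths are in m, angles in rad, forces in N, time in s.
With the tool pointing down it reaches from about 0.425 to 0.925 m from the base axis. Payload 6.8 kg.
Tool frame: the origin (TCP) lies on the centre line of the jaws, within the pads' length; the fingertips stand 17 mm ahead of it and the grasp point (between the pads) lies 2 mm behind it; z points along the fingers, x is the direction in which the jaws open and shut, and the axes are right-handed (so a half turn about z gives the same grasp; the last joint's range is limited). The gripper opens to 85 mm and grips with 20 to 120 N. Pads are 22 mm wide; open, the fingers measure 114 mm over their backs; the gripper's body (76 mm by 85 mm) begins 54 mm behind the grasp point. The pads swing forward as they close: fully open they stand 13 mm farther back than shut.
Start: joints at [-1.448, 0.477, 0.022, 1.555, -0.011, 1.109, -0.083], TCP at [0.154, 0.657, 0.248] pointing down, gripper open.
Joint ranges: [-2.96, 2.96], [-0.34, 2.1], [-1.41, 1.46], [0.24, 2.44], [-1.37, 4.51], [0.17, 1.92], [-2.96, 2.96]. Speed limits (rad/s): [2.39, 2.39, 3.14, 3.14, 3.14, 3.14, 3.14].

### API

Orientations are given as a unit quaternion [w, x, y, z].
In Python, from station import status, read_camera, camera_model, bot gives the robot as it stands.
- The arm moves only by the tool arm_command, never from a script. Its argument "series" is a list of rows, each a list of 3 entries, a list of its own where there are three numbers: the finger opening in mm, from 0 to 85.4, then the shift along the tool's x, y, z in mm, then the turn about the tool's z in rad. In form: [[gripper, [dx, dy, dz], roll], ...]. A call has 1 to 8 rows; each row is the pose to reach, as a shift and turn from the pose commanded when the call began, along the tool's axes at that moment; what a row does not reach only later rows make up. A row lasts 1/8 s, in which the tool goes at most 62.5 mm and 10.7 degrees, less where a joint would pass 70% of its speed; a pose out of reach is approached as far as the arm can. A call with a gripper value outside its range is refused whole. The fingers move at their own pace and stop on an object; "squeeze" is the grip in N (left out, the last holds). Time passes only in rows, so rows that repeat a pose let the fingers close. It gives the time, the measured TCP pose, the force and the opening at its end, in the units of the state.
- status.get_obs(): the state, without advancing time (a new reading comes with each control period).
- read_camera(name): name is "scene" or "side" or "wrist"; returns the picture (384x512x3 uint8, blue, green, red); there is no depth.
- camera_model(name): a dict with "fov_y" (degrees; the focal length in pixels is half the picture's height over the tangent of half this angle, whatever the lens; pixels are square), "cx", "cy" (the principal point, pixels), "k1" (the pictures are not rectified: a ray, as slopes to the right and down, at radius r is drawn at 1 + k1 r^2 times it, then the intrinsics apply), "R" (3x3) and "t" (3): a world point X has camera coordinates R X + t. Camera axes: x right, y down, z forward; pixel columns grow to the right and rows downward; lengths in m; the calibration is good to about 2 mm. A picture is of the moment at which its call begins: read the wrist's pose just before it. camera_model takes no time and is no camera call; for the wrist camera it gives the pose at the moment of the call.
- bot.hand_in(): hands the job in, once; it reports no verdict.
The state is a dict: "t": time; "q": joint angles; "joint_vel": joint speeds; "joint_torque": joint torques, N m; "eef_pos": TCP position; "tool_rot": TCP orientation; "contact_force": force on the tool from outside, world axes, zero at the start; "torque": the same for the moment, N m; "gripper_width": opening from 0.0 (shut) to 1.0 (fully open).
Only numpy, scipy, OpenCV 4.12 (cv2) and the standard library are available. Lean on these libraries where they do the work, as an engineer would, in place of code of your own. Each camera call takes 0.05 s, during which the arm holds its last target.

### The job

Hang the tube caddy that has the angled strip along its rear on the bench divider: with its front tipped well up, hook the strip over the raised cleat, centred on it, and let the caddy come level. Then press caddy and rail gently down together until you feel the caddy's rear foot, down behind the lower lip, bear firmly on the stop in the channel, and let go. Touch only the caddy, never force it, and leave everything else on the bench where it is.

Things in the scene. Friction and masses are not known exactly. Their poses are not given: they have to be found in the camera images.
- caddy: Loose grey caddy to hang: tray 80 (x) by 120 (y), 66 mm high, with capped tubes, 0.28-0.42 kg. Origin: centre of underside, z=0 on the bench; +x to its front. Rear wall 5 thick, 120 wide, x=-40 to -35, z=0 to 95 mm; its lowest 22 mm are the rear foot (tray floor lies 22 mm up). Hung: level, axes parallel to the panel's, origin at panel x=68, y=0, z=41 mm minus the rail's value.
- caddy_handle (a point): Centre of the caddy's grip block (caddy x=-10, y=0, z=135 mm), 20 (x) by 40 (y) by 36 (z) mm, on top of an 8 mm thick upright web; axes as the caddy.
- caddy_strip (a point): Middle of the lower edge of the caddy's angled rear strip (caddy x=-60, y=0, z=73 mm). The strip is 4 mm thick, 120 mm wide, and slopes at 45 deg rearward and down from the top of the rear wall (z=95 mm) to this edge.
- plain_caddy: A second loose caddy, the same but with a plain rear wall and no angled strip. Origin and axes likewise. It is to be left alone.
- panel: Fixed white divider, 18 mm thick, 130 high. Origin: on the bench, in its front face, below the cleat's middle; +x out of the front face, away from the robot (yaw up to 0.3 rad), z up. Reaches y=-200 to +90 mm; a pot is fixed on it at y=-150 (rod to z=130 mm).
- channel: Fixed aluminium channel low on the panel's front. Origin: middle of its lip's top inner edge, at panel x=37, y=0, z=36 mm. Lip 4 thick, 120 wide; the caddy's foot goes down behind it, between panel x=28 and 37. In the channel is a clamped rubber foot stop whose height differs each time, anywhere from 10 to 20 mm below the lip's top: it is not measured and must be felt. Rail up, the foot is 3-5 mm above the lip.
- rail (a joint): Aluminium drop rail on the panel, m: 0 fully up, grows downward to 0.030; the hung caddy meets the foot stop at 0.015 to 0.025. Starts within 2 mm of the top. Slides with friction of about 8 N, more than the caddy weighs, and stays where it is left. It carries the cleat and, below it, a 20 mm high spacer block, face at panel x=28 mm, on which the hung caddy's rear wall leans.
- cleat_edge (a point): Middle of the upper outer edge of the rail's cleat, axes as the panel; rail up: panel x=24, y=0, z=125 mm. The cleat, 4 mm thick, 120 mm wide, slopes at 45 deg from the rail's plate (face at panel x=4; root 21 mm below this edge) up and out to this edge; the groove behind it, open at the top, takes the caddy's strip. The plate's top is 13 mm above this edge.
- dish_stack: Stack of four clear culture dishes, 90 mm across, 57 mm high, origin at the underside; leave alone.
- reagent: Amber bottle, 60 mm across, 130 mm high, origin at the underside; leave alone.
- tube_rack: White tray 75 by 150 mm of capped tubes, 75 mm high, origin at the underside; leave alone.
- jar: Small glass jar, 56 mm across, 70 mm high, origin at the underside; leave alone.
- beaker: Glass beaker, 70 mm across, 80 mm high, origin at the underside; leave alone.
Not all that is in view belongs to the job. What is shaped like the caddy but black or turquoise is not meant.

How it is judged:
On the way, in this order (a step that is already met when the one before it is completed fails the run):
1. the caddy, front tipped up by at least 10 degrees, has its strip's lower edge behind the cleat's edge, below its height, with the rail still up (angle between caddy's own z axis and vertical above 0.17 rad and z of caddy_strip in the frame of cleat_edge between -0.022 and -0.003 m and x of caddy_strip in the frame of cleat_edge between -0.024 and 0 m and y of caddy_strip in the frame of cleat_edge between -0.015 and 0.015 m and value of joint rail below 0.008 m), for 0.1 s.
2. the caddy is level, foot behind the lip, pressed home: its foot bears on the stop in the channel with at least 3 N (value of joint rail above 0.0125 m and angle between caddy's own z axis and vertical below 0.06 rad and y of caddy in the frame of panel between -0.008 and 0.008 m and z of caddy in the frame of panel between 0.013 and 0.028 m and x of caddy in the frame of panel between 0.062 and 0.074 m and angle between the x axis of caddy and the x axis of panel, either way round below 0.08 rad and contact force between caddy and channel above 3 N), for 0.1 s.
At the end, for the whole second after the job is handed in: Caddy hung, at rest: rail down by at least 12.5 mm; caddy level within 0.06 rad, square to the panel within 0.08 rad, centred on the cleat within 8 mm, its origin 13-28 mm above the bench and 62-74 mm out from the panel (foot down behind the lip) (value of joint rail above 0.0125 m and angle between caddy's own z axis and vertical below 0.06 rad and y of caddy in the frame of panel between -0.008 and 0.008 m and z of caddy in the frame of panel between 0.013 and 0.028 m and x of caddy in the frame of panel between 0.062 and 0.074 m and angle between the x axis of caddy and the x axis of panel, either way round below 0.08 rad and linear speed of caddy below 0.02 m/s and angular speed of caddy below 0.1 rad/s); the robot touches nothing.
It fails at once if the caddy is forced: its foot presses on the stop or lip in the channel with more than 30 N, or it presses on the divider with its rail with more than 80 N in all (contact force between caddy and channel above 30 N or contact force between caddy and panel above 80 N).
It fails at once if the robot pushes on the divider or its rail itself (over 3 N) (contact force between any of the fingers, the arm and panel above 3 N).
It fails at once if another object on the bench is moved by more than 25 mm (distance of any of plain_caddy, dish_stack, reagent, tube_rack, jar, beaker from where it was at the start of the episode above 0.025 m).
It also fails if it takes over 67 s, if anything falls off the work surface, if the arm or the gripper's body presses on something with over 40 N, if the wrist force passes 120 N, or if a joint passes its speed limit or range.

## Working session

There is one attempt and no reset: what is moved stays moved. The work goes in short steps, Python scripts to look and compute and a tool call to move; the robot and the scene stay as the last step left them, time stands still between calls to the robot, and variables do not carry over. Pictures are saved under pics/ and viewed, and the job is handed in when it is done.

Besides the shell and the picture viewer there is one more tool, called after "Call:" by a JSON object that holds its "op" and its "data", one argument or row to a line. arm_command: Moves the arm, as the interface text tells. Its arguments: {"type":"object","properties":{"series":{"type":"array"},"squeeze":{"type":"number"}},"required":["series"]}

```bash
ls -R . | head -30; mkdir -p pics
cat > h.py <<'E'
import numpy as np, cv2
from station import status, read_camera, camera_model, bot
E
python3 - <<'E'
from h import *
o=status.get_obs(); print(o)
for n in ("scene","side","wrist"):
    m=camera_model(n); print(n,m)
    cv2.imwrite(f"pics/{n}0.png",read_camera(n))
E
```

```text
.:
pics

./pics:
{'t': 0.0, 'q': array([-1.44810306,  0.47777697,  0.02232304,  1.55645209, -0.01152056,
        1.10926094, -0.08308713]), 'joint_vel': array([-3.18679639e-05,  1.91890365e-03, -2.79910964e-04, -9.22807333e-04,
       -5.51557182e-04,  8.22765435e-04, -5.42747671e-05]), 'joint_torque': array([-6.75378615e-04, -5.96465242e+01,  1.60764221e+00, -2.81180942e+01,
        1.24591507e-02,  9.49209498e-03, -3.58576273e-06]), 'eef_pos': array([0.15427607, 0.6565679 , 0.24734058]), 'tool_rot': array([ 5.89544310e-04,  7.83807949e-01,  6.21002671e-01, -6.59913508e-04]), 'contact_force': array([ 0.34030138, -0.00744278, -0.00880786]), 'torque': array([-0.01567149,  0.01308309, -0.00134922]), 'gripper_width': 1.003139319437187}
scene {'fov_y': 55.26397629283507, 'cx': 252.22122258271207, 'cy': 190.60283478476182, 'k1': -0.09073561453641522, 'R': array([[-0.44805925,  0.89364973, -0.02516079],
       [ 0.47707632,  0.21520602, -0.85210595],
       [-0.7560695 , -0.39379757, -0.52276417]]), 't': array([ 0.09583307, -0.17818736,  1.7876331 ])}
side {'fov_y': 47.64559426090141, 'cx': 257.7937490958776, 'cy': 193.84740223246078, 'k1': -0.13484832317269574, 'R': array([[ 0.43628776,  0.8997828 ,  0.00662537],
       [ 0.61139905, -0.29103755, -0.73585892],
       [-0.66018497,  0.32509699, -0.67710247]]), 't': array([-0.32552888, -0.17232381,  2.05121301])}
wrist {'fov_y': 70.43011399878276, 'cx': 253.15712912886585, 'cy': 192.62770441196585, 'k1': -0.035681614892863596, 'R': array([[ 0.22629691,  0.97405729, -0.00144955],
       [ 0.92921111, -0.21543123,  0.30026005],
       [ 0.29215821, -0.06929486, -0.95385628]]), 't': array([-0.67364699, -0.04029236,  0.37924791])}
```

View pics/scene0.png

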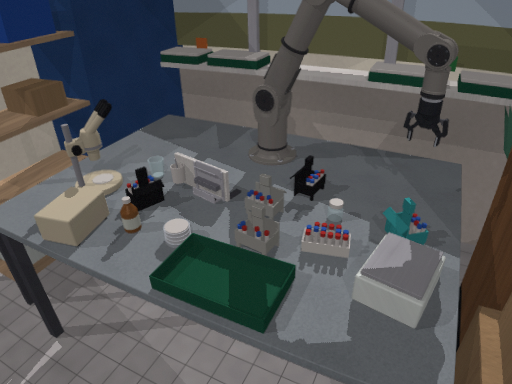

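View pics/side0.png

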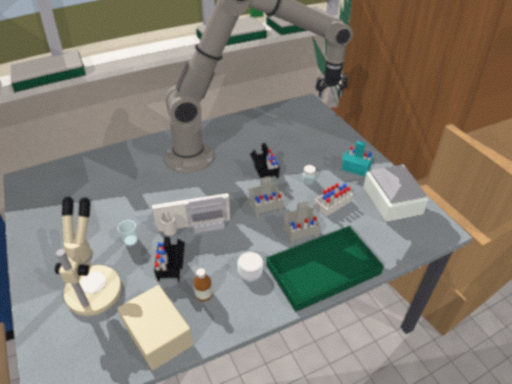

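View pics/wrist0.png

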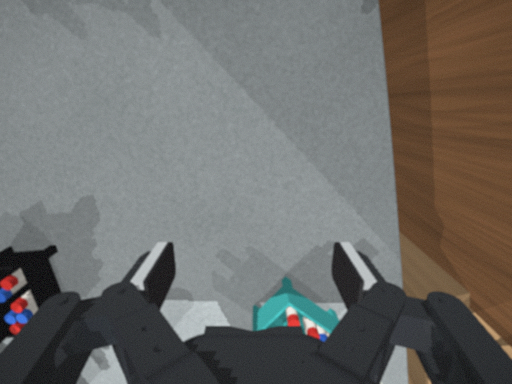

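Run:
```python
import cv2,numpy as np
a=cv2.imread('pics/scene0.png'); b=cv2.imread('pics/side0.png')
A=cv2.resize(a[145:265,160:300],None,fx=5,fy=5,interpolation=cv2.INTER_CUBIC)
B=cv2.resize(b[165:255,145:335],None,fx=4.2,fy=4.2,interpolation=cv2.INTER_CUBIC)
cv2.imwrite('pics/cA.png',A);cv2.imwrite('pics/cB.png',B)
```

```text
(no output)
```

View pics/cA.png

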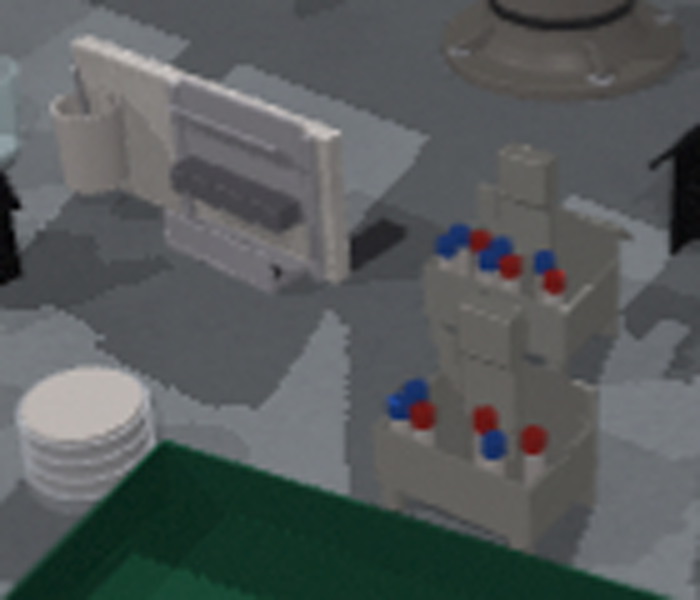

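View pics/cB.png

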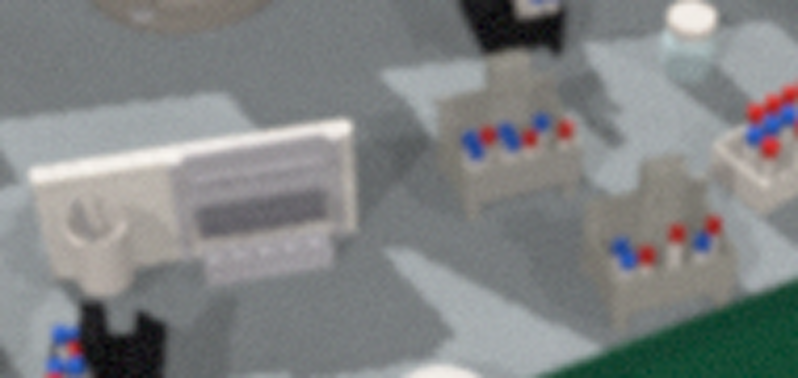

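```bash
cat >> h.py <<'E'
def ray(m,px):
    f=192/np.tan(np.radians(m["fov_y"]/2)); K=np.array([[f,0,m["cx"]],[0,f,m["cy"]],[0,0,1]])
    d=np.array([(px[0]-m["cx"])/f,(px[1]-m["cy"])/f])
    u=d.copy()
    for _ in range(30): u=d/(1+m["k1"]*(u@u))
    R=np.array(m["R"]); t=np.array(m["t"])
    v=R.T@np.array([u[0],u[1],1]); return -R.T@t, v/np.linalg.norm(v)
def onz(m,px,z):
    o,v=ray(m,px); return o+v*(z-o[2])/v[2]
def tri(l):
    A=np.zeros((3,3));b=np.zeros(3)
    for m,p in l:
        o,v=ray(m,p);P=np.eye(3)-np.outer(v,v);A+=P;b+=P@o
    x=np.linalg.solve(A,b)
    res=[np.linalg.norm(np.cross(x-ray(m,p)[0],ray(m,p)[1]))*1000 for m,p in l]
    return x,np.round(res,1)
def proj(m,X):
    f=192/np.tan(np.radians(m["fov_y"]/2)); c=np.array(m["R"])@np.array(X)+np.array(m["t"])
    u=c[:2]/c[2]; u=u*(1+m["k1"]*(u@u)); return np.array([m["cx"],m["cy"]])+f*u
def sc(p): return (p[0]/5+160,p[1]/5+145)
def sd(p): return (p[0]/4.2+145,p[1]/4.2+165)
E
python3 - <<'E'
from h import *
S=camera_model("scene");D=camera_model("side")
# name: scene crop, side crop
P={'hA':((527,178),(510,75)),'hB':((490,325),(660,185)),
'panTLout(pot end top front)':((78,42),(33,178)),'panTR':((338,130),(350,125)),}
for k,(a,b) in P.items(): print(k,*[np.round(x,4) for x in tri([(S,sc(a)),(D,sd(b))])])
o,v=ray(camera_model("wrist"),(253,192));print(o,v)
E
```

```text
hA [0.4559 0.1777 0.133 ] [0.3 0.3]
hB [0.6384 0.2344 0.1323] [4.2 4.2]
panTLout(pot end top front) [ 0.391  -0.2669  0.1263] [0.7 0.7]
panTR [0.449  0.0171 0.1304] [2.3 2.3]
[0.07909519 0.67382024 0.3729997 ] [ 0.28991701 -0.06912823 -0.95455195]
```

Call:
{"op": "arm_command", "data": {
  "series": [
    [85,[-40,51,-9],0],
    [85,[-80,102,-18],0],
    [85,[-120,153,-27],0],
    [85,[-160,205,-36],0],
    [85,[-200,256,-45],0],
    [85,[-240,307,-54],0],
    [85,[-280,358,-62],0],
    [85,[-320,410,-70],0]
  ]
}}

```text
t: 1.15
eef_pos: [0.4656, 0.2691, 0.3156]
tool_rot: [-0.0, 0.784, 0.621, 0.0]
contact_force: [0.2, 0.7, -0.2]
gripper_width: 0.994
```

Run:
```python
from h import *
m=camera_model("wrist"); im=read_camera("wrist"); cv2.imwrite("pics/w1.png",im)
np.save("w1.npy",m,allow_pickle=True)
o=status.get_obs(); print(o['t'],o['eef_pos'],o['tool_rot'],o['contact_force'])
cv2.imwrite("pics/w1b.png",cv2.resize(im,(800,600),interpolation=cv2.INTER_CUBIC))
```

```text
1.2 [0.47173365 0.26052968 0.31688966] [0.00248919 0.78734276 0.61650974 0.00096113] [ 5.06306266 -5.65744418  1.99066696]
```

View pics/w1b.png

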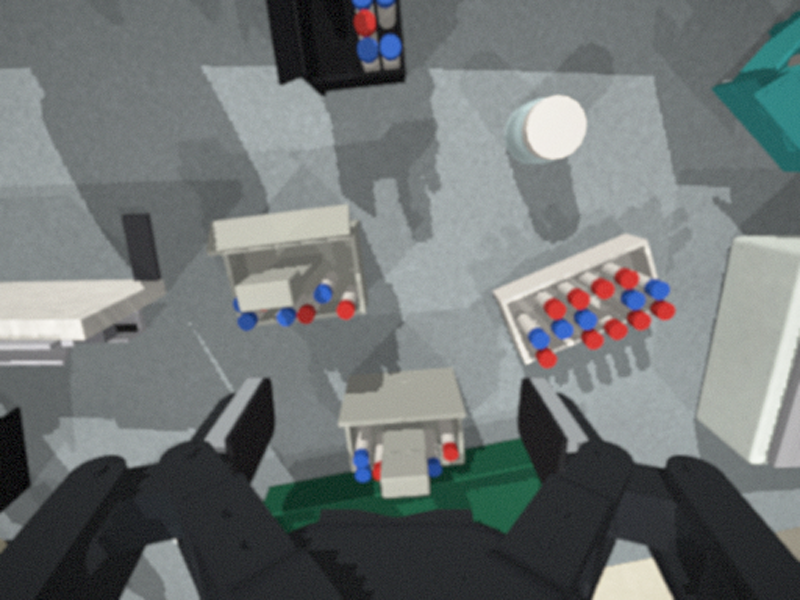

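Run:
```python
from h import *
im=cv2.imread("pics/w1.png"); cv2.imwrite("pics/w1c.png",cv2.resize(im[120:215,125:245],None,fx=6,fy=6,interpolation=cv2.INTER_CUBIC))
```

```text
(no output)
```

View pics/w1c.png

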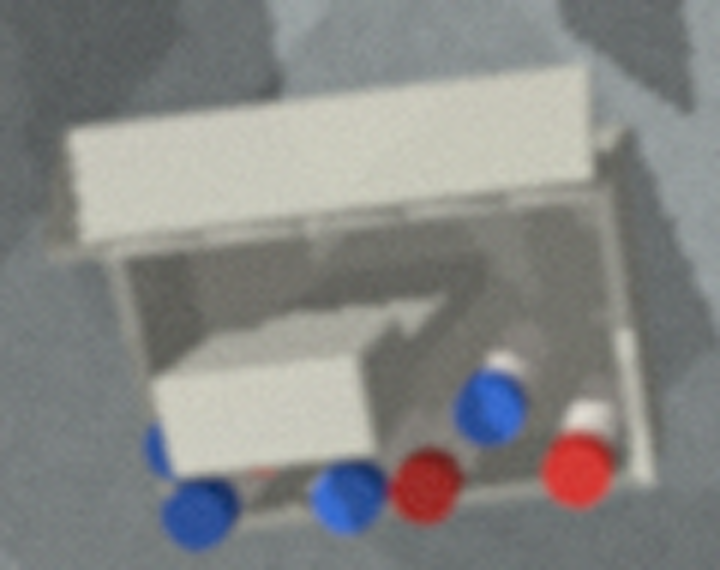

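Run:
```python
from h import *
m=np.load("w1.npy",allow_pickle=True).item()
c=lambda p:((p[0]+.5)/6+125-.5,(p[1]+.5)/6+120-.5)
def L(a,b,z):
    A=onz(m,c(a),z);B=onz(m,c(b),z);d=B-A;print(np.round(A,4),np.round(B,4),'mid',np.round((A+B)/2,4),'len',np.linalg.norm(d),'yaw',-np.arctan2(d[0],d[1]));return (A+B)/2,-np.arctan2(d[0],d[1])
s,y1=L((70,130),(588,68),.073);t,y2=L((80,243),(592,183),.097)
h1,y3=L((155,380),(365,350),.153);h2,y4=L((170,475),(378,455),.153)
print('handle',(h1+h2)/2)
y=(y1+y2)/2
ux=np.array([np.cos(y),np.sin(y),0])
print('handle from strip',s+ux*.05,'from wall top', t+ux*.028)
```

```text
[0.3968 0.1229 0.073 ] [0.4105 0.2399 0.073 ] mid [0.4036 0.1814 0.073 ] len 0.11784349586000879 yaw -0.1161995882683231
[0.4196 0.1273 0.097 ] [0.4324 0.2376 0.097 ] mid [0.426  0.1824 0.097 ] len 0.11108664901313836 yaw -0.11511862714494979
[0.4421 0.1578 0.153 ] [0.4455 0.1973 0.153 ] mid [0.4438 0.1776 0.153 ] len 0.0396427057440454 yaw -0.08559078547879226
[0.4603 0.1544 0.153 ] [0.4653 0.1937 0.153 ] mid [0.4628 0.174  0.153 ] len 0.03962561530514795 yaw -0.1285327124884226
handle [0.45331075 0.17578981 0.153     ]
handle from strip [0.45330471 0.17562595 0.073     ] from wall top [0.45379457 0.17921254 0.097     ]
```

Call:
{"op": "arm_command", "data": {
  "series": [
    [85,[-30,-4,40],-0.06],
    [85,[-60,-8,80],-0.115],
    [85,[-79,-8,118],-0.115],
    [85,[-79,-8,118],-0.115],
    [85,[-79,-8,118],-0.115],
    [85,[-79,-8,118],-0.115]
  ],
  "squeeze": 20
}}

```text
t: 1.95
eef_pos: [0.4402, 0.1975, 0.1989]
tool_rot: [0.0, 0.746, 0.665, 0.002]
contact_force: [0.3, -0.0, 0.8]
gripper_width: 0.991
```

```bash
cat >> h.py <<'E'
def tool():
    from scipy.spatial.transform import Rotation as Ro
    o=status.get_obs(); q=o['tool_rot']; R=Ro.from_quat([q[1],q[2],q[3],q[0]]).as_matrix(); return o,R
def snap(n):
    m=camera_model("wrist" if n.startswith("w") else n.rstrip('0123456789')); im=read_camera("wrist" if n.startswith("w") else n.rstrip('0123456789'))
    cv2.imwrite(f"pics/{n}.png",im); return m,im
E
python3 - <<'E'
from h import *
o,R=tool(); print(o['t'],o['eef_pos'],o['tool_rot'],o['contact_force'],np.arctan2(R[1,0],R[0,0]))
d=np.array([.4535,.1765,.133])-o['eef_pos']; print(R.T@d*1000)
m,im=snap("w2"); np.save("w2.npy",m,allow_pickle=True)
cv2.imwrite("pics/w2b.png",cv2.resize(im,(800,600)))
E
```

```text
1.95 [0.44015643 0.19753183 0.19888331] [1.35125944e-04 7.46438585e-01 6.65452176e-01 1.68016700e-03] [ 0.26093145 -0.00264355  0.78484468] 1.4562042317941057
[-19.52152555  15.50031317  65.87601614]
```

View pics/w2b.png

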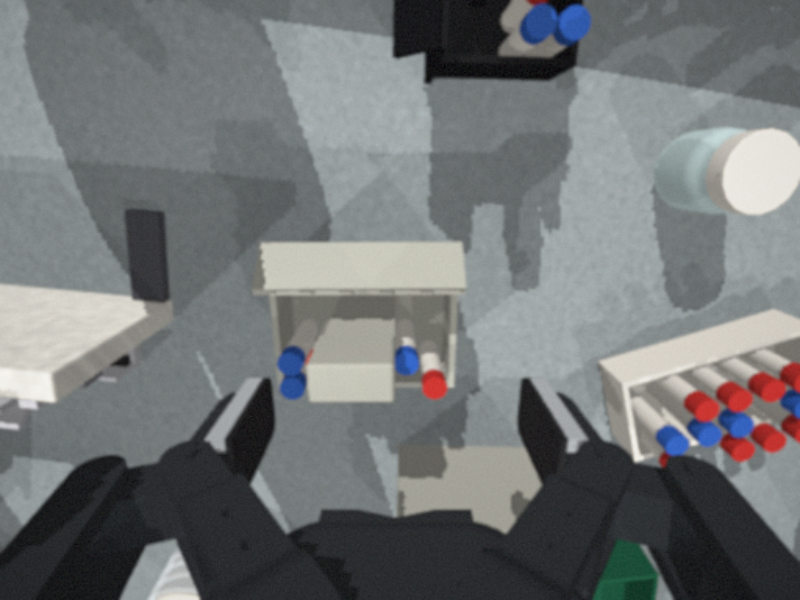

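Run:
```python
from h import *
m=np.load("w2.npy",allow_pickle=True).item()
c=lambda p:((p[0]+.5)*.64-.5,(p[1]+.5)*.64-.5)
P=[onz(m,c(p),.153) for p in [(308,364),(394,363),(308,401),(393,401)]]
for p in P: print(np.round(p,4))
ctr=np.mean(P,0);print(ctr)
S=[onz(m,c(p),.073) for p in [(262,243),(463,243)]];print(S,np.mean(S,0))
o,R=tool();ctr[2]=.133; print(R.T@(ctr-o['eef_pos'])*1000)
```

```text
[0.4417 0.1578 0.153 ]
[0.4455 0.1958 0.153 ]
[0.4601 0.1545 0.153 ]
[0.4645 0.1932 0.153 ]
[0.45294182 0.17529994 0.153     ]
[array([0.39710961, 0.12198501, 0.073     ]), array([0.41064513, 0.24096367, 0.073     ])] [0.40387737 0.18147434 0.073     ]
[-20.53556     15.2853945   65.66458897]
```

Call:
{"op": "arm_command", "data": {
  "series": [
    [85,[-20,15.5,10],0],
    [85,[-20.5,15.5,40],0],
    [85,[-20.5,15.5,66],0],
    [85,[-20.5,15.5,66],0],
    [30,[-20.5,15.5,66],0],
    [30,[-20.5,15.5,66],0],
    [30,[-20.5,15.5,66],0],
    [30,[-20.5,15.5,66],0]
  ],
  "squeeze": 20
}}

```text
t: 3.0
eef_pos: [0.4527, 0.1744, 0.1323]
tool_rot: [0.0, 0.747, 0.665, 0.001]
contact_force: [-1.2, 1.1, 6.1]
gripper_width: 0.464
```

Run:
```python
from h import *
o,R=tool(); print(o['t'],o['eef_pos'],o['contact_force'],o['torque'],o['gripper_width']*85.4,np.arctan2(R[1,0],R[0,0]))
m,im=snap("w3"); m2,im2=snap("scene3"); m3,im3=snap("side3")
cv2.imwrite("pics/m3.png",np.hstack([cv2.resize(im2[140:260,180:300],(390,390)),cv2.resize(im,(400,300))[:, :] if 0 else cv2.resize(im3[140:240,220:330],(390,390))]))
```

```text
3.0 [0.45268704 0.17443658 0.13225242] [-1.18652552  1.11120853  6.05143753] [ 0.04741949  0.18825101 -0.02842982] 39.59570412601367 1.455378081760507
```

View pics/m3.png

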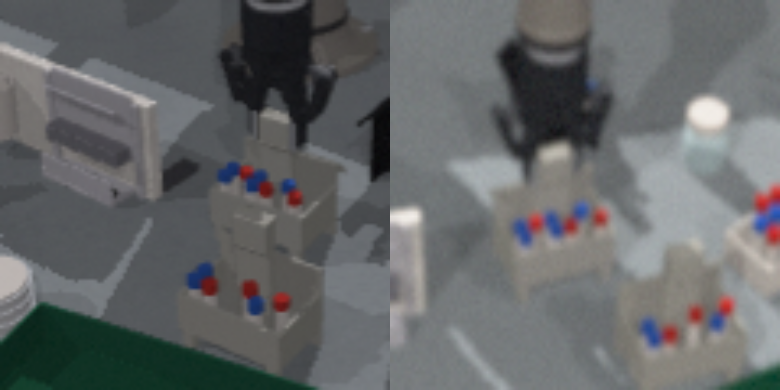

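View pics/w3.png

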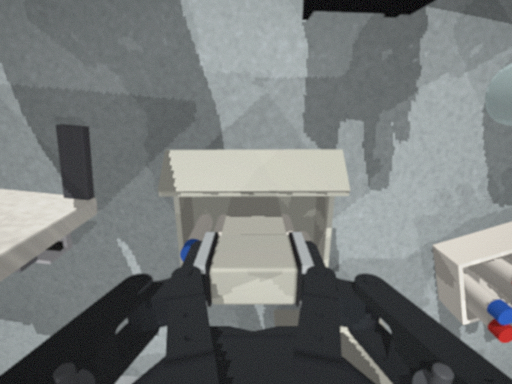

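Call:
{"op": "arm_command", "data": {
  "series": [
    [30,[0,-8,-0.5],0],
    [30,[0,-16,-1.5],0],
    [30,[0,-24,-2],0],
    [30,[0,-33,-2.3],0],
    [30,[0,-33,-2.3],0]
  ]
}}

```text
t: 3.78
eef_pos: [0.4186, 0.1784, 0.1341]
tool_rot: [-0.0, 0.747, 0.665, 0.001]
contact_force: [0.7, 3.5, 7.8]
gripper_width: 0.462
```

Run:
```python
from h import *
o,R=tool(); print(o['t'],o['eef_pos'],o['contact_force'],o['torque'],o['gripper_width']*85.4)
m,im=snap("w4"); m2,im2=snap("scene4"); m3,im3=snap("side4")
np.save("w4.npy",m,allow_pickle=True)
cv2.imwrite("pics/m4.png",np.hstack([cv2.resize(im2[140:260,180:300],(390,390)),cv2.resize(im3[140:240,220:330],(390,390))]))
```

```text
3.775 [0.41864285 0.17840562 0.13411048] [0.65641217 3.47466603 7.79643074] [ 0.77022123 -0.43205691  0.11966477] 39.4142262248107
```

View pics/m4.png

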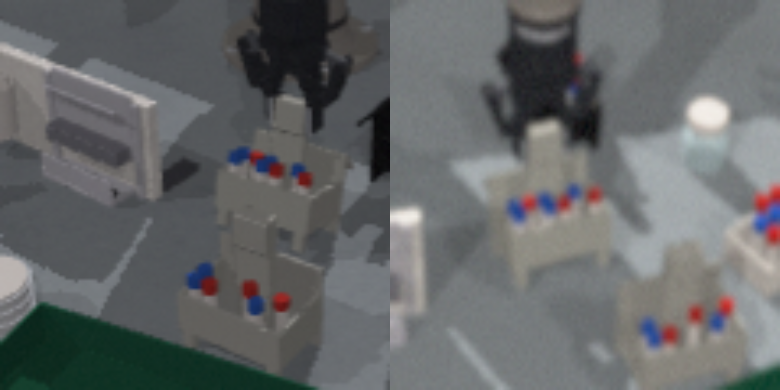

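View pics/w4.png

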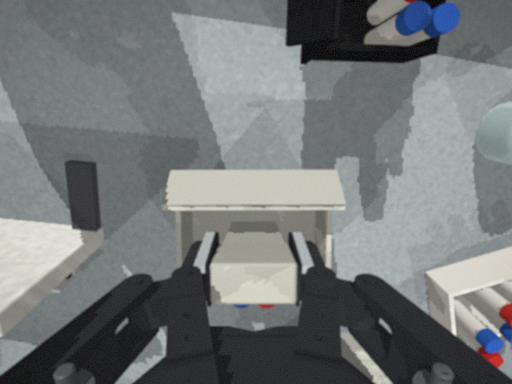

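Call:
{"op": "arm_command", "data": {
  "series": [
    [30,[0,-6,0.3],0],
    [30,[0,-12,1],0],
    [30,[0,-15,1.3],0],
    [30,[0,-15,1.3],0],
    [30,[0,-15,1.3],0]
  ],
  "squeeze": 20
}}

```text
t: 4.55
eef_pos: [0.4041, 0.1801, 0.1327]
tool_rot: [-0.0, 0.747, 0.665, 0.001]
contact_force: [1.9, 2.4, 7.5]
gripper_width: 0.464
```

Call:
{"op": "arm_command", "data": {
  "series": [
    [30,[0,0,0],0],
    [30,[0,0,0],0],
    [30,[0,0,-20],0],
    [30,[0,0,-60],0],
    [30,[0,0,-80],0],
    [30,[0,0,-80],0],
    [30,[0,0,-80],0]
  ],
  "squeeze": 110
}}

```text
t: 5.42
eef_pos: [0.4024, 0.1783, 0.2105]
tool_rot: [-0.0, 0.747, 0.665, -0.002]
contact_force: [-0.2, -0.1, -4.2]
gripper_width: 0.454
```

Run:
```python
from h import *
o,R=tool(); print(o['t'],o['eef_pos'],o['contact_force'],o['torque'],o['gripper_width']*85.4)
m,im=snap("w5"); m2,im2=snap("scene5"); m3,im3=snap("side5")
np.save("w5.npy",m,allow_pickle=True)
cv2.imwrite("pics/m5.png",np.hstack([cv2.resize(im2[120:240,180:300],(390,390),interpolation=cv2.INTER_CUBIC),cv2.resize(im3[120:220,220:330],(390,390),interpolation=cv2.INTER_CUBIC)]))
```

```text
5.425 [0.4024106  0.17826635 0.21053767] [-0.23499974 -0.08618862 -4.21573559] [ 0.04046323  0.09204901 -0.01865369] 38.755519698539466
```

View pics/m5.png

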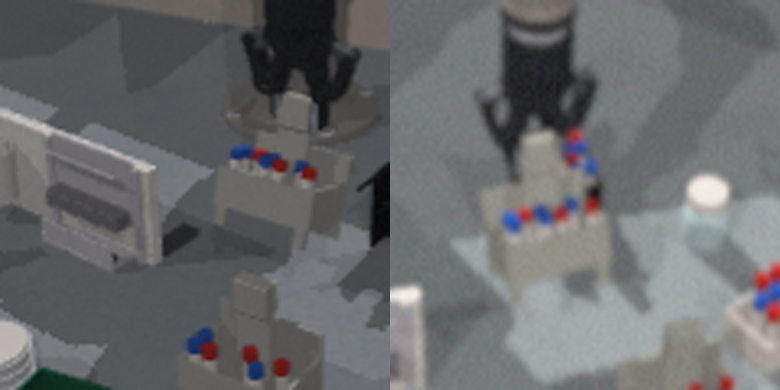

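View pics/w5.png

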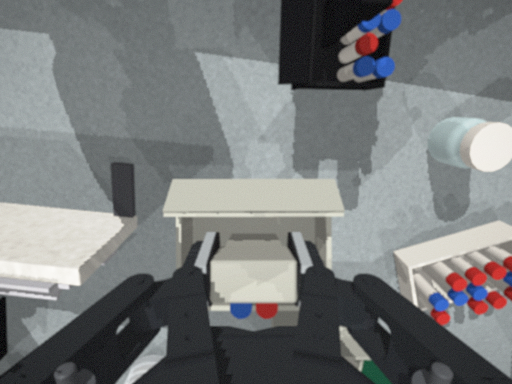

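```bash
cat >> h.py <<'E'
def strip_theta(m,R,eef,px,v,grip=(0,0,-.0027)):
    # px: pixel of a point at caddy offset v=(x,z) from handle; returns theta by ray-circle intersection in tool y / -z plane
    o,d=ray(m,px); o=R.T@(o-eef)-np.array(grip); d=R.T@d
    a=np.array([o[1],-o[2]]); b=np.array([d[1],-d[2]])
    r=np.hypot(*v); A=b@b;B=2*a@b;C=a@a-r*r; D=B*B-4*A*C
    out=[]
    for s in (-1,1):
        t=(-B+s*np.sqrt(max(D,0)))/2/A; p=a+t*b
        out.append((np.arctan2(p[1],p[0])-np.arctan2(v[1],v[0])+np.pi)%(2*np.pi)-np.pi)
        out.append(tuple(np.round((o+t*d)*1000,1)))
    return out
E
python3 - <<'E'
from h import *
m=np.load("w5.npy",allow_pickle=True).item();o,R=tool()
for p,v in [((172,180),(-.05,-.062)),((338,180),(-.05,-.062)),((165,212),(-.034,-.038)),((343,212),(-.034,-.038))]: print(strip_theta(m,R,o['eef_pos'],p,v))
# sanity with level grasp w3
E
```

```text
[np.float64(-1.619074636580291), (np.float64(-22.5), np.float64(-59.5), np.float64(-52.9)), np.float64(0.35092047948832317), (np.float64(-62.2), np.float64(-25.6), np.float64(75.4))]
[np.float64(-1.6173813829657782), (np.float64(21.5), np.float64(-59.6), np.float64(-52.8)), np.float64(0.34610603427349984), (np.float64(62.9), np.float64(-26.0), np.float64(75.3))]
[np.float64(-1.4670354266285077), (np.float64(-33.3), np.float64(-41.3), np.float64(-29.9)), np.float64(0.5372702248323251), (np.float64(-61.1), np.float64(-9.8), np.float64(50.0))]
[np.float64(-1.4633226369224275), (np.float64(32.0), np.float64(-41.4), np.float64(-29.7)), np.float64(0.5303586966859459), (np.float64(60.4), np.float64(-10.1), np.float64(50.0))]
```

Call:
{"op": "arm_command", "data": {
  "series": [
    [30,[0,10,-40],0],
    [30,[-10,25,-80],0.04],
    [30,[-60,50,-80],0.085],
    [30,[-110,75,-80],0.085],
    [30,[-160,100,-80],0.085],
    [30,[-210,126,-80],0.085],
    [30,[-250,126,-80],0.085],
    [30,[-250,126,-80],0.085]
  ]
}}

```text
t: 6.58
eef_pos: [0.4993, -0.0878, 0.2914]
tool_rot: [-0.0, 0.777, 0.63, -0.001]
contact_force: [-0.1, -0.5, -2.7]
gripper_width: 0.454
```

Call:
{"op": "arm_command", "data": {
  "series": [
    [30,[0,0,0],0],
    [30,[0,0,0],0]
  ]
}}

```text
t: 6.82
eef_pos: [0.5005, -0.0822, 0.2918]
tool_rot: [-0.0, 0.774, 0.634, -0.0]
contact_force: [-0.4, 0.5, -4.5]
gripper_width: 0.453
```

Run:
```python
from h import *
o,R=tool(); print(o['t'],o['eef_pos'],o['contact_force'],np.arctan2(R[1,0],R[0,0]))
m,im=snap("w6"); m2,im2=snap("scene6"); m3,im3=snap("side6")
np.save("w6.npy",m,allow_pickle=True)
cv2.imwrite("pics/w6b.png",cv2.resize(im,(800,600),interpolation=cv2.INTER_CUBIC))
cv2.imwrite("pics/m6.png",np.hstack([cv2.resize(im2[100:240,160:300],(390,390),interpolation=cv2.INTER_CUBIC),cv2.resize(im3[120:240,140:260],(390,390),interpolation=cv2.INTER_CUBIC)]))
```

```text
6.825 [ 0.50054612 -0.08215973  0.29183587] [-0.35046185  0.51711533 -4.46041403] 1.3723649829367175
```

View pics/w6b.png

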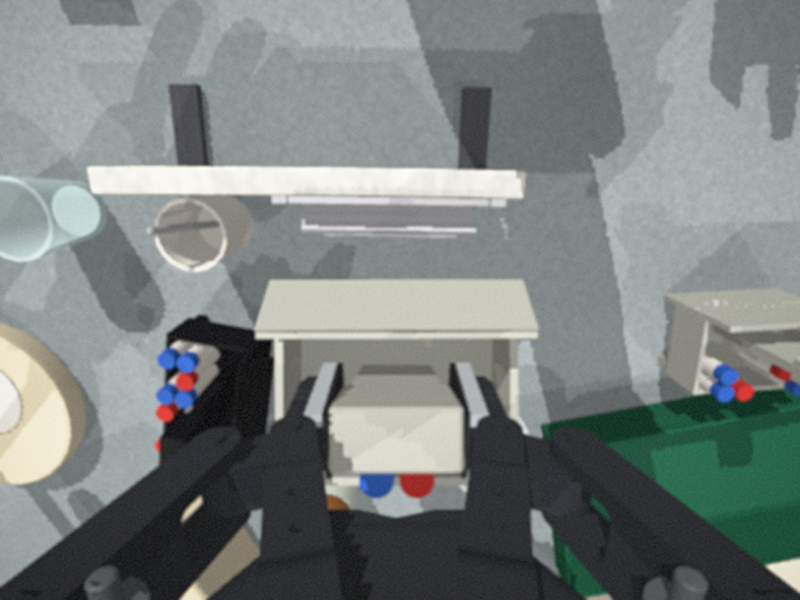

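View pics/m6.png

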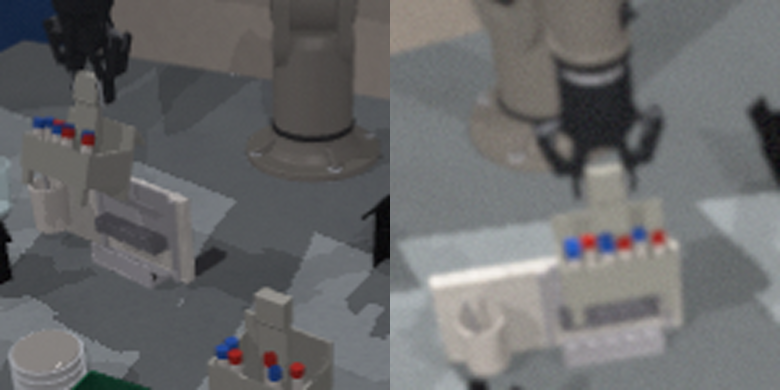

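Run:
```python
from h import *
im=cv2.imread("pics/w6.png"); cv2.imwrite("pics/w6c.png",cv2.resize(im[100:160,165:345],None,fx=4.4,fy=4.4,interpolation=cv2.INTER_CUBIC))
```

```text
(no output)
```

View pics/w6c.png

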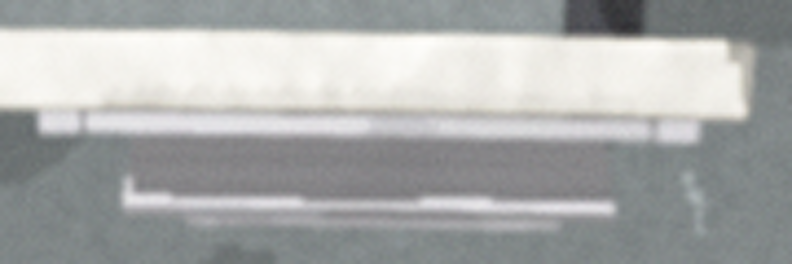

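Run:
```python
from h import *
m=np.load("w6.npy",allow_pickle=True).item()
c=lambda p:((p[0]+.5)/4.4+165-.5,(p[1]+.5)/4.4+100-.5)
c8=lambda p:((p[0]+.5)*.64-.5,(p[1]+.5)*.64-.5)
def L(n,a,b,z):
    A=onz(m,a,z);B=onz(m,b,z);d=B-A;print(n,np.round(A,4),np.round(B,4),'mid',np.round((A+B)/2,4),'len',round(np.linalg.norm(d),4),'yaw',round(-np.arctan2(d[0],d[1]),4));return (A+B)/2,-np.arctan2(d[0],d[1])
L('cleat top',c((122,199)),c((615,203)),.124)
L('cleat low',c((122,210)),c((615,214)),.1215)
pl,_=L('plate top front',c((38,133)),c((700,142)),.137)
pf,yp=L('panel top front',c8((90,194)),c((745,118)),.13)
L('panel top back',c8((88,168)),c((745,42)),.13)
o,R=tool()
# strip in hand
for p in [(270,280),(526,280)]: print(strip_theta(m,R,o['eef_pos'],c8(p),(-.05,-.062)))
```

```text
cleat top [ 0.4497 -0.1391  0.124 ] [ 0.4741 -0.0212  0.124 ] mid [ 0.4619 -0.0801  0.124 ] len 0.1204 yaw -0.2043
cleat low [ 0.4525 -0.1404  0.1215] [ 0.4772 -0.0212  0.1215] mid [ 0.4648 -0.0808  0.1215] len 0.1217 yaw -0.2043
plate top front [ 0.4301 -0.151   0.137 ] [ 0.4618 -0.002   0.137 ] mid [ 0.4459 -0.0765  0.137 ] len 0.1524 yaw -0.2096
panel top front [ 0.3995 -0.2714  0.13  ] [0.4592 0.0108 0.13  ] mid [ 0.4294 -0.1303  0.13  ] len 0.2884 yaw -0.2084
panel top back [ 0.3835 -0.2662  0.13  ] [0.4421 0.0127 0.13  ] mid [ 0.4128 -0.1267  0.13  ] len 0.2849 yaw -0.207
[np.float64(-1.6242853625352005), (np.float64(-21.4), np.float64(-59.2), np.float64(-53.2)), np.float64(0.3497713553548589), (np.float64(-60.7), np.float64(-25.7), np.float64(75.4))]
[np.float64(-1.622414734904881), (np.float64(21.8), np.float64(-59.3), np.float64(-53.1)), np.float64(0.3444324381218222), (np.float64(62.6), np.float64(-26.1), np.float64(75.2))]
```

Call:
{"op": "arm_command", "data": {
  "series": [
    [30,[-7,-21,10],0.008],
    [30,[-7,-21,30],0.008],
    [30,[-7,-21,50],0.008],
    [30,[-7,-21,70],0.008],
    [30,[-7,-21,80],0.008],
    [30,[-7,-21,80],0.008],
    [30,[-7,-21,80],0.008]
  ]
}}

```text
t: 7.85
eef_pos: [0.4792, -0.0863, 0.213]
tool_rot: [0.0, 0.777, 0.63, 0.0]
contact_force: [-0.6, 0.1, -3.1]
gripper_width: 0.453
```

```bash
cat >> h.py <<'E'
PO=np.array([.4406,-.0765,0]);PY=-.206
PR=np.array([[np.cos(PY),-np.sin(PY),0],[np.sin(PY),np.cos(PY),0],[0,0,1]])
def pan(X): return PR.T@(np.array(X)-PO)*1000
E
python3 - <<'E'
from h import *
o,R=tool(); print(o['t'],o['eef_pos'],pan(o['eef_pos']),o['contact_force'],np.arctan2(R[1,0],R[0,0])-np.pi/2)
m,im=snap("w7");m2,im2=snap("scene7")
np.save("w7.npy",m,allow_pickle=True)
cv2.imwrite("pics/w7c.png",cv2.resize(im[90:220,130:370],None,fx=3.3,fy=3.3,interpolation=cv2.INTER_CUBIC))
cv2.imwrite("pics/m7.png",cv2.resize(im2[100:240,160:300],(560,560),interpolation=cv2.INTER_CUBIC))
E
```

```text
7.85 [ 0.47917235 -0.08632195  0.21295668] [ 39.7658525   -1.72446136 212.95668405] [-0.61899338  0.10490411 -3.11612519] -0.20872880709382446
```

View pics/w7c.png

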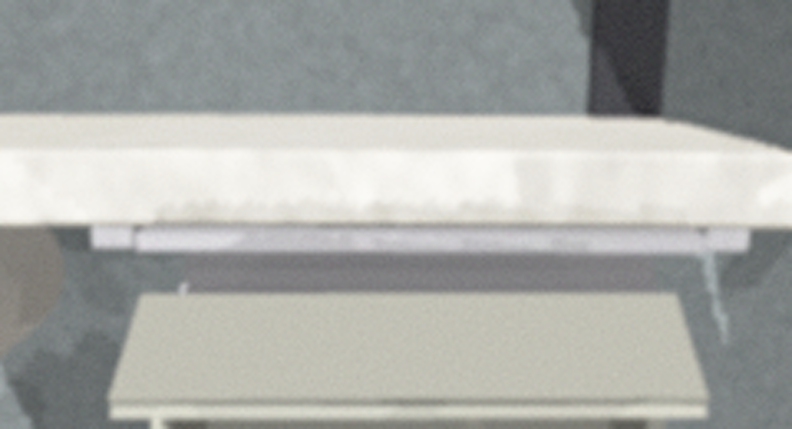

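View pics/m7.png

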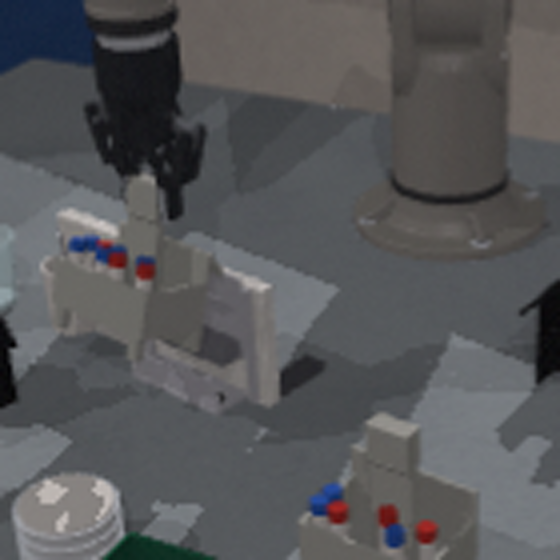

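Run:
```python
from h import *
m=np.load("w7.npy",allow_pickle=True).item();o,R=tool()
c=lambda p:((p[0]+.5)/3.3+130-.5,(p[1]+.5)/3.3+90-.5)
for p in [(92,247),(748,250)]: print('plate',pan(onz(m,c(p),.137)))
for p in [(140,294),(678,294)]: print('strip',pan(onz(m,c(p),.213-.0727)),strip_theta(m,R,o['eef_pos'],c(p),(-.05,-.062))[2:])
for p in [(183,290)]: print('cleat end',pan(onz(m,c(p),.124)))
```

```text
plate [  3.78216885 -74.36027767 137.        ]
plate [  4.50851166  75.88981698 137.        ]
strip [ 14.0402875  -63.27132965 140.3       ] [np.float64(0.35114788345825954), (np.float64(-61.6), np.float64(-25.6), np.float64(75.4))]
strip [ 14.078553    59.61894523 140.3       ] [np.float64(0.34642474069235485), (np.float64(61.2), np.float64(-26.0), np.float64(75.3))]
cleat end [ 17.28203641 -57.53840084 124.        ]
```

Call:
{"op": "arm_command", "data": {
  "series": [
    [30,[2.2,-0.5,4],0],
    [30,[2.2,-0.5,8],0],
    [30,[2.2,-0.5,12],0],
    [30,[2.2,-0.5,16],0],
    [30,[2.2,-0.5,20],0],
    [30,[2.2,-0.5,23],0],
    [30,[2.2,-0.5,23],0],
    [30,[2.2,-0.5,23],0]
  ]
}}

```text
t: 8.95
eef_pos: [0.4786, -0.0841, 0.1893]
tool_rot: [0.0, 0.777, 0.63, 0.0]
contact_force: [-0.3, 0.2, -2.7]
gripper_width: 0.457
```

Run:
```python
from h import *
o,R=tool(); print(o['t'],o['eef_pos'],pan(o['eef_pos']),o['contact_force'],o['torque'],np.arctan2(R[1,0],R[0,0])-np.pi/2)
m,im=snap("w8");m2,im2=snap("scene8")
np.save("w8.npy",m,allow_pickle=True)
cv2.imwrite("pics/w8c.png",cv2.resize(im[90:220,130:370],None,fx=3.3,fy=3.3,interpolation=cv2.INTER_CUBIC))
cv2.imwrite("pics/m8.png",cv2.resize(im2[100:240,160:300],(560,560),interpolation=cv2.INTER_CUBIC))
```

```text
8.95 [ 0.47863685 -0.08409637  0.18933358] [ 38.78643748   0.34453184 189.33357796] [-0.34308755  0.24162955 -2.66051591] [-0.03824052  0.12252353  0.00691584] -0.20887319281319483
```

View pics/w8c.png

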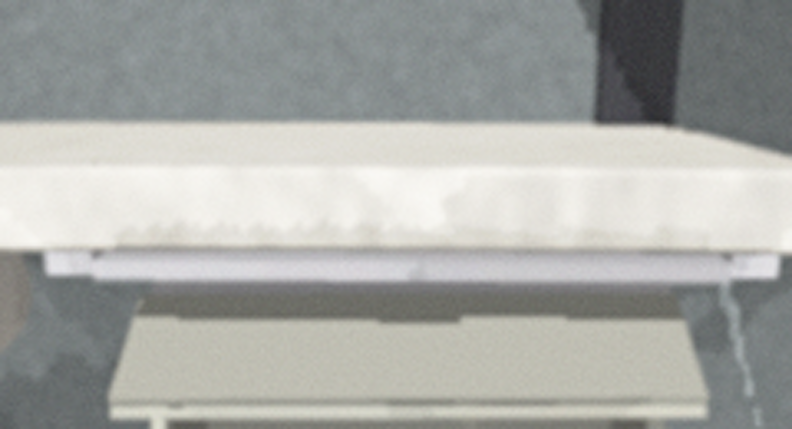

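View pics/m8.png

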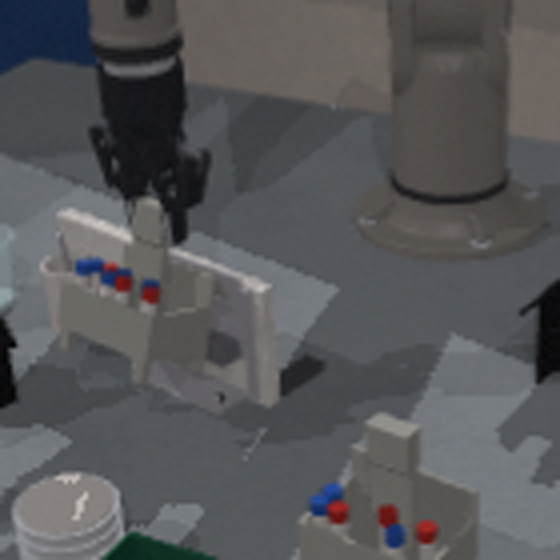

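Call:
{"op": "arm_command", "data": {
  "series": [
    [30,[0,0,1],0],
    [30,[0,0,2],0],
    [30,[0,0,2],0],
    [30,[0,0,2],0]
  ]
}}

```text
t: 9.55
eef_pos: [0.4785, -0.084, 0.1874]
tool_rot: [-0.0, 0.777, 0.63, -0.0]
contact_force: [-1.1, 1.0, 1.1]
gripper_width: 0.455
```

Call:
{"op": "arm_command", "data": {
  "series": [
    [30,[0,0,0],0],
    [30,[0,0,0],0],
    [30,[0,3,1.5],0],
    [30,[0,6,3],0],
    [30,[0,6,3],0]
  ],
  "squeeze": 20
}}

```text
t: 10.18
eef_pos: [0.4801, -0.0845, 0.1824]
tool_rot: [-0.004, 0.777, 0.629, -0.003]
contact_force: [-9.3, 2.6, 2.3]
gripper_width: 0.46
```

Run:
```python
from h import *
o,R=tool(); print(o['t'],o['eef_pos'],pan(o['eef_pos']),o['contact_force'],o['torque'],np.arctan2(R[1,0],R[0,0])-np.pi/2)
m,im=snap("w9");m2,im2=snap("scene9")
np.save("w9.npy",m,allow_pickle=True)
cv2.imwrite("pics/w9c.png",cv2.resize(im[90:220,130:370],None,fx=3.3,fy=3.3,interpolation=cv2.INTER_CUBIC))
cv2.imwrite("pics/m9.png",cv2.resize(im2[100:240,160:300],(560,560),interpolation=cv2.INTER_CUBIC))
```

```text
10.175 [ 0.48008979 -0.08445828  0.18241519] [ 40.28269321   0.28746865 182.41518918] [-9.34708924  2.6481794   2.29844604] [ 0.65682332  2.92628211 -0.2925608 ] -0.2095445973766008
```

View pics/w9c.png

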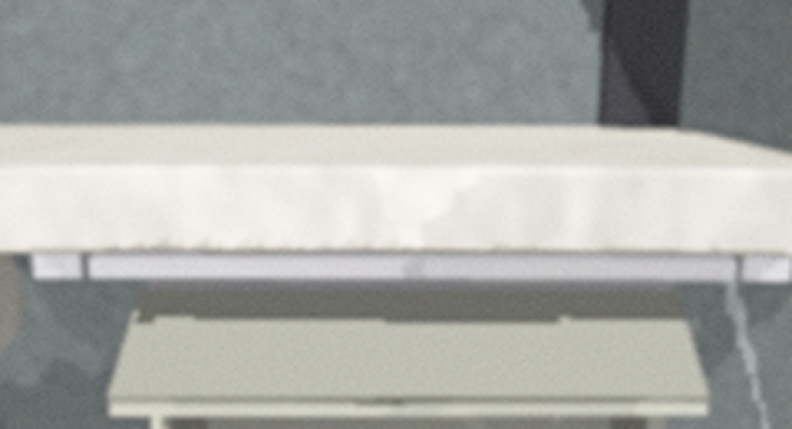

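View pics/m9.png

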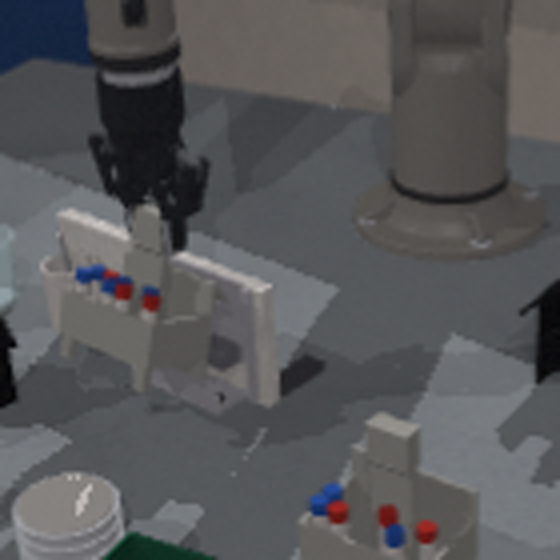

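Call:
{"op": "arm_command", "data": {
  "series": [
    [39.5,[0,0,0],0],
    [39.5,[0,0,0],0],
    [39.5,[0,0,0],0]
  ],
  "squeeze": 20
}}

```text
t: 10.65
eef_pos: [0.4836, -0.0852, 0.1838]
tool_rot: [-0.001, 0.777, 0.63, -0.001]
contact_force: [-3.9, -0.1, -2.5]
gripper_width: 0.464
```

Run:
```python
from h import *
o,R=tool(); print(o['t'],pan(o['eef_pos']),o['contact_force'],o['torque'],o['gripper_width']*85.4)
m,im=snap("w10");
np.save("w10.npy",m,allow_pickle=True)
cv2.imwrite("pics/w10b.png",cv2.resize(im,(800,600),interpolation=cv2.INTER_CUBIC))
```

```text
10.65 [ 43.90286918   0.25870593 183.79075707] [-3.91310942 -0.13701735 -2.50902085] [ 0.18328754  1.19100775 -0.06365199] 39.60669087464129
```

View pics/w10b.png

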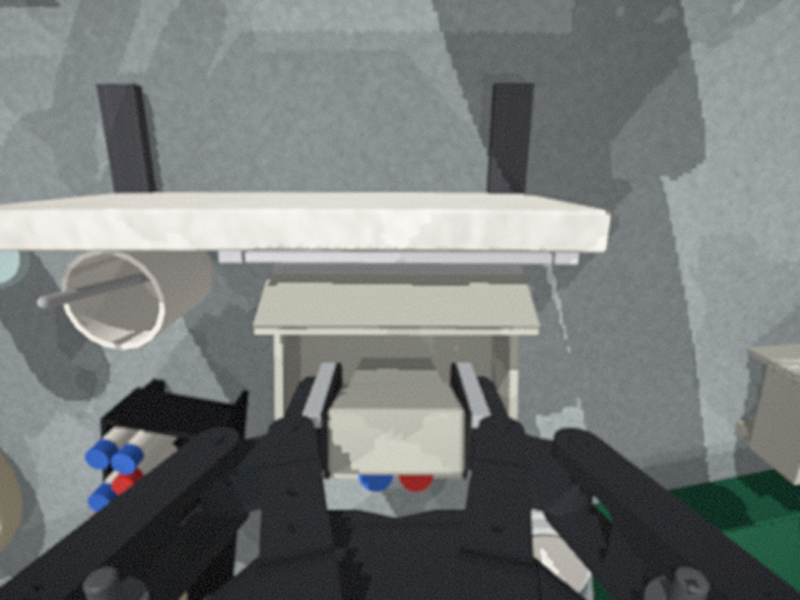

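Run:
```python
from h import *
m=np.load("w10.npy",allow_pickle=True).item();o,R=tool()
im=cv2.imread("pics/w10.png")
c8=lambda p:((p[0]+.5)*.64-.5,(p[1]+.5)*.64-.5)
for p in [(267,281),(530,284)]: print(strip_theta(m,R,o['eef_pos'],c8(p),(-.05,-.062))[2:])
for z in (.137,.132,.127):
  print(z,[np.round(pan(onz(m,c8(p),z)),1) for p in [(219,262),(579,264)]])
cv2.imwrite("pics/w10c.png",cv2.resize(im[150:220,130:380],None,fx=3.2,fy=3.2,interpolation=cv2.INTER_CUBIC))
m2,im2=snap("scene10"); cv2.imwrite("pics/m10.png",cv2.resize(im2[140:220,170:250],None,fx=7,fy=7,interpolation=cv2.INTER_CUBIC))
```

```text
[np.float64(0.3570808829298091), (np.float64(-62.8), np.float64(-25.2), np.float64(75.6))]
[np.float64(0.3742633054615552), (np.float64(64.6), np.float64(-23.9), np.float64(76.0))]
0.137 [array([  3.8, -73.7, 137. ]), array([  4.7,  76.1, 137. ])]
0.132 [array([  4.8, -75.9, 132. ]), array([  5.7,  78.3, 132. ])]
0.127 [array([  5.9, -78. , 127. ]), array([  6.8,  80.5, 127. ])]
```

View pics/w10c.png

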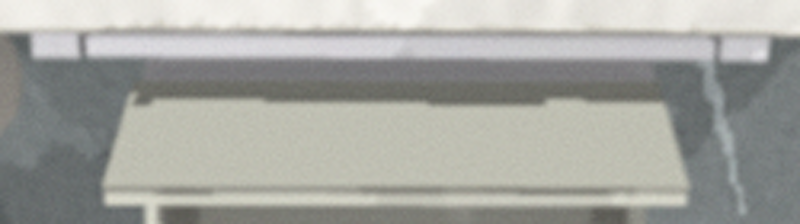

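View pics/m10.png

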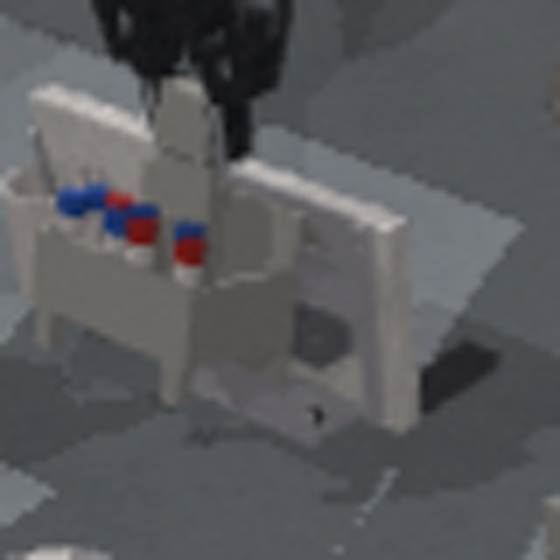

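Run:
```python
from h import *
m=np.load("w10.npy",allow_pickle=True).item();o,R=tool()
for p in [(173,175.2),(335.5,175.2)]: print(strip_theta(m,R,o['eef_pos'],p,(-.05,-.062))[2:])
im=cv2.imread("pics/w10.png").astype(int)
for x in (200,250,300): print(x,[tuple(im[r,x]) and int(im[r,x].sum()//3) for r in range(163,186)])
im=cv2.imread("pics/w9.png").astype(int)
for x in (200,250,300): print(x,[tuple(im[r,x]) and int(im[r,x].sum()//3) for r in range(163,190)])
```

```text
[np.float64(0.305305627697698), (np.float64(-60.3), np.float64(-29.1), np.float64(74.2))]
[np.float64(0.3007694155992384), (np.float64(60.8), np.float64(-29.4), np.float64(74.0))]
200 [217, 218, 215, 212, 194, 156, 126, 122, 122, 118, 123, 121, 109, 110, 105, 104, 105, 128, 168, 184, 186, 184, 189]
250 [211, 210, 211, 210, 197, 157, 123, 122, 118, 116, 122, 122, 114, 109, 104, 107, 104, 108, 132, 171, 187, 187, 187]
300 [200, 200, 202, 206, 195, 161, 133, 122, 122, 121, 123, 123, 114, 108, 106, 104, 108, 118, 139, 159, 176, 184, 187]
200 [240, 232, 197, 162, 179, 198, 213, 216, 218, 217, 203, 163, 130, 119, 118, 109, 104, 106, 106, 107, 105, 105, 104, 129, 166, 186, 187]
250 [230, 222, 192, 162, 176, 201, 210, 210, 211, 211, 200, 166, 136, 122, 112, 108, 104, 106, 107, 107, 107, 110, 105, 105, 129, 168, 186]
300 [231, 227, 199, 168, 174, 191, 199, 203, 197, 202, 195, 170, 141, 124, 118, 110, 106, 104, 103, 105, 106, 106, 126, 164, 177, 185, 188]
```

Call:
{"op": "arm_command", "data": {
  "series": [
    [39.6,[0,1,1],0],
    [39.6,[0,2.5,2],0],
    [39.6,[0,4,3],0],
    [39.6,[0,5.5,4],0],
    [39.6,[0,5.5,4],0],
    [39.6,[0,5.5,4],0]
  ]
}}

```text
t: 11.5
eef_pos: [0.4902, -0.0864, 0.1802]
tool_rot: [0.0, 0.777, 0.63, 0.0]
contact_force: [0.5, 0.1, -3.8]
gripper_width: 0.463
```

```bash
cat > st.py <<'E'
from h import *
import sys
n=sys.argv[1]
o,R=tool(); print(o['t'],pan(o['eef_pos']),o['contact_force'],o['torque'],o['gripper_width']*85.4)
m,im=snap("w"+n); np.save("w%s.npy"%n,m,allow_pickle=True)
m2,im2=snap("scene"+n)
A=cv2.resize(im[140:230,130:380],(800,288),interpolation=cv2.INTER_CUBIC)
B=cv2.resize(im2[150:220,150:290],(600,300),interpolation=cv2.INTER_CUBIC)
B=cv2.copyMakeBorder(B,0,0,0,200,cv2.BORDER_CONSTANT)
cv2.imwrite("pics/v%s.png"%n,np.vstack([A,B]))
g=im.mean(2)
for x in (200,250,300): print(x,[int(v) for v in g[155:200,x]])
E
python3 st.py 11
```

```text
11.5 [ 50.55703595   0.43509646 180.18613383] [ 0.52615143  0.10746123 -3.77793902] [-0.00603294  0.09424336  0.00549784] 39.57882560649825
200 [214, 218, 211, 179, 143, 126, 124, 120, 122, 120, 114, 110, 111, 106, 106, 108, 111, 129, 172, 188, 188, 189, 193, 192, 189, 192, 189, 185, 187, 189, 186, 188, 188, 188, 187, 191, 188, 190, 191, 188, 189, 188, 191, 190, 192]
250 [218, 211, 209, 187, 151, 127, 122, 121, 120, 114, 116, 111, 104, 106, 110, 106, 107, 109, 131, 169, 184, 188, 193, 193, 190, 190, 194, 193, 187, 191, 187, 191, 189, 188, 189, 190, 189, 188, 192, 190, 187, 188, 189, 188, 189]
300 [202, 200, 204, 191, 159, 128, 123, 123, 124, 123, 120, 109, 110, 107, 110, 107, 106, 110, 116, 129, 157, 181, 188, 190, 189, 190, 188, 188, 190, 189, 186, 194, 189, 187, 187, 186, 187, 189, 187, 186, 191, 188, 187, 190, 189]
```

View pics/v11.png

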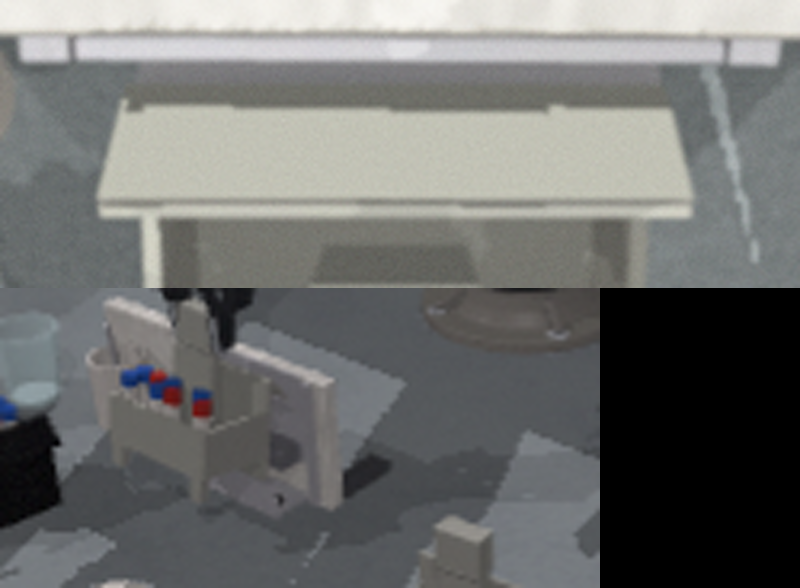

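```bash
cat > th.py <<'E'
from h import *
import sys
m=np.load("w%s.npy"%sys.argv[1],allow_pickle=True).item();o,R=tool()
r=float(sys.argv[2])
a=strip_theta(m,R,o['eef_pos'],(250,r),(-.05,-.062))
print(a[2:], 'strip panel x,z', pan(o['eef_pos'])[0]+a[3][1], pan(o['eef_pos'])[2]+2.7-a[3][2])
E
python3 th.py 11 164.8
```

```text
[np.float64(0.19449665792468496), (np.float64(-2.9), np.float64(-37.1), np.float64(70.5))] strip panel x,z 13.187369985792188 112.26014673422048
```

Call:
{"op": "arm_command", "data": {
  "series": [
    [39.6,[0,1.5,1.3],0],
    [39.6,[0,3,2.6],0],
    [39.6,[0,4.5,4],0],
    [39.6,[0,6,5.5],0],
    [39.6,[0,7,7],0],
    [39.6,[0,7.5,8],0],
    [39.6,[0,7.5,8],0]
  ]
}}

```text
t: 12.48
eef_pos: [0.497, -0.088, 0.172]
tool_rot: [-0.0, 0.777, 0.63, -0.0]
contact_force: [-0.8, 0.0, 0.5]
gripper_width: 0.465
```

```bash
python3 st.py 12
```

```text
12.475 [ 57.56605951   0.24108375 172.04028349] [-0.83665405  0.03468139  0.47522847] [-0.04568287  0.58118816 -0.03230451] 39.739596248256696
200 [112, 112, 107, 109, 111, 110, 108, 111, 110, 107, 109, 132, 171, 193, 194, 195, 189, 192, 192, 191, 192, 189, 193, 195, 189, 191, 193, 193, 190, 191, 193, 192, 193, 192, 193, 192, 190, 190, 194, 182, 152, 132, 142, 174, 180]
250 [117, 106, 107, 113, 113, 111, 109, 111, 111, 111, 114, 109, 134, 175, 192, 192, 192, 191, 191, 192, 193, 188, 191, 189, 191, 192, 191, 192, 192, 192, 191, 190, 192, 189, 194, 193, 190, 191, 193, 178, 142, 127, 153, 167, 166]
300 [116, 111, 114, 109, 112, 112, 106, 109, 104, 108, 110, 135, 170, 188, 194, 192, 189, 193, 192, 192, 190, 191, 189, 189, 193, 192, 189, 192, 196, 189, 192, 189, 189, 188, 192, 193, 191, 190, 190, 178, 146, 137, 165, 180, 175]
```

View pics/v12.png

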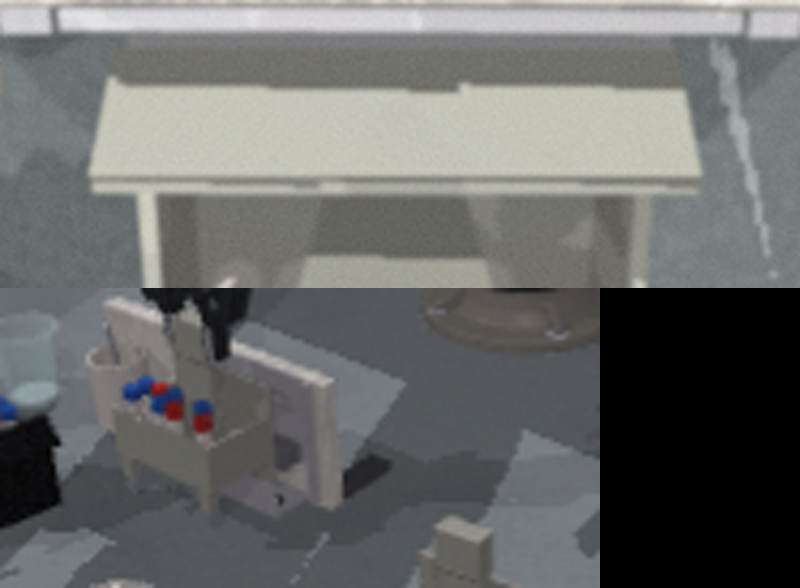

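```bash
python3 th.py 12 153.8
python3 - <<'E'
from h import *
g=cv2.imread("pics/w12.png").mean(2)
print([int(v) for v in g[140:165,250]])
E
```

```text
[np.float64(0.0589435458834795), (np.float64(-2.8), np.float64(-46.3), np.float64(64.8))] strip panel x,z 11.207759886260824 109.93388957559752
[198, 162, 169, 199, 212, 214, 212, 210, 206, 190, 152, 126, 125, 123, 120, 117, 106, 107, 113, 113, 111, 109, 111, 111, 111]
```

Call:
{"op": "arm_command", "data": {
  "series": [
    [41,[0,0,0],0],
    [41,[0,0,0],0],
    [42,[0,0,0],0],
    [43,[0,0,0],0],
    [43,[0,0,0],0],
    [43,[0,0,0],0]
  ]
}}

```text
t: 13.32
eef_pos: [0.4971, -0.088, 0.1723]
tool_rot: [0.0, 0.777, 0.63, 0.0]
contact_force: [-0.2, -0.2, -0.3]
gripper_width: 0.504
```

```bash
python3 st.py 13|head -1;python3 - <<'E'
from h import *
g=cv2.imread("pics/w13.png").mean(2)
print([int(v) for v in g[135:165,250]])
_,im=snap("side13")
cv2.imwrite("pics/sv13.png",cv2.resize(im[170:250,140:260],None,fx=5,fy=5,interpolation=cv2.INTER_CUBIC))
E
```

```text
13.325 [ 57.70399198   0.29324223 172.26449157] [-0.20430226 -0.23702835 -0.28793539] [0.01287881 0.03041302 0.02790631] 43.06274886589935
[234, 237, 237, 235, 221, 190, 164, 182, 204, 213, 211, 214, 214, 202, 169, 135, 123, 124, 123, 118, 115, 115, 111, 114, 113, 114, 113, 112, 112, 116]
```

View pics/v13.png

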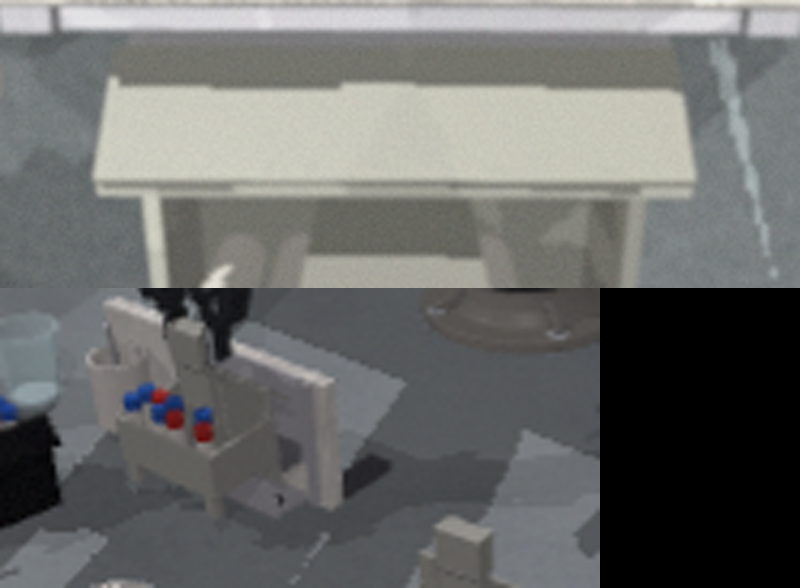

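View pics/sv13.png

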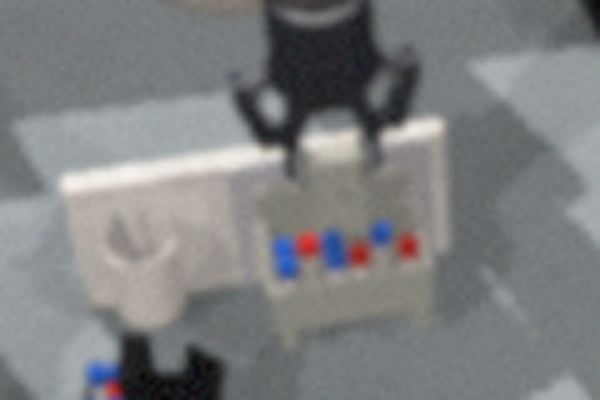

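View pics/w13.png

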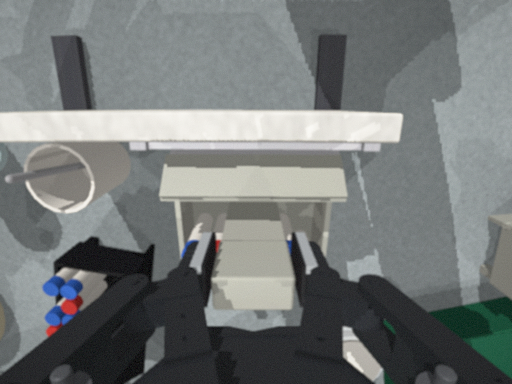

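Run:
```python
from h import *
m=np.load("w13.npy",allow_pickle=True).item()
im=cv2.imread("pics/w13.png");cv2.imwrite("pics/w13c.png",cv2.resize(im[210:320,180:330],None,fx=5,fy=5,interpolation=cv2.INTER_CUBIC))
g=im.mean(2); print([int(v) for v in g[215:320,250]])
for p in [(215,307),(293,307),(253,307)]: print(pan(onz(m,p,.192)))
```

```text
[102, 98, 102, 100, 121, 152, 161, 166, 164, 167, 166, 163, 162, 164, 161, 164, 164, 164, 167, 163, 163, 166, 162, 167, 161, 155, 159, 161, 164, 163, 160, 163, 161, 163, 164, 161, 167, 165, 165, 163, 164, 163, 165, 164, 165, 167, 161, 164, 167, 164, 163, 160, 165, 166, 165, 164, 166, 162, 164, 164, 167, 175, 185, 198, 203, 199, 195, 194, 193, 193, 196, 194, 191, 192, 196, 189, 192, 192, 192, 192, 188, 193, 190, 191, 186, 188, 188, 186, 189, 189, 188, 187, 186, 179, 167, 153, 154, 153, 149, 149, 150, 152, 152, 147, 149]
[ 70.58453357 -18.25095665 192.        ]
[ 70.60805362  18.67716688 192.        ]
[ 70.54634805  -0.26173693 192.        ]
```

View pics/w13c.png

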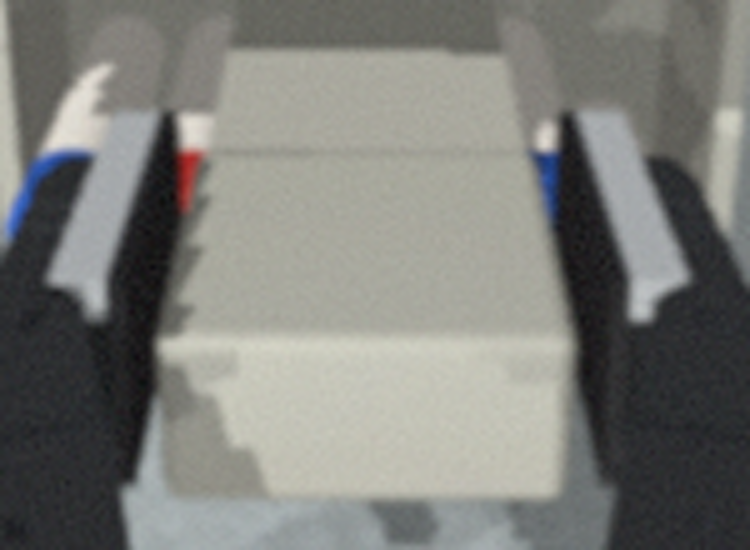

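Run:
```python
from h import *
m=np.load("w13.npy",allow_pickle=True).item()
for z in (.186,.189,.192,.195):
  P=[pan(onz(m,p,z)) for p in [(211.8,277),(295,277),(213,308.5),(293,308.5)]]
  print(z,'rear x %.1f front x %.1f  wr %.1f wf %.1f  y %.1f'%(P[0][0],P[2][0],P[1][1]-P[0][1],P[3][1]-P[2][1],np.mean([p[1] for p in P])))
```

```text
0.186 rear x 58.1 front x 76.6  wr 39.9 wf 40.1  y -0.2
0.189 rear x 56.0 front x 74.0  wr 38.8 wf 39.0  y -0.2
0.192 rear x 53.9 front x 71.5  wr 37.7 wf 38.0  y -0.2
0.195 rear x 51.9 front x 68.9  wr 36.7 wf 36.9  y -0.2
```

```bash
cat > ann.py <<'E'
from h import *
import sys
n=sys.argv[1]
def cad(p,th,strip=(8,113)):
    c,s=np.cos(th),np.sin(th)
    x=p[0]+60; z=p[2]-73
    q=np.array([strip[0]+c*x-s*z,p[1],strip[1]+s*x+c*z])/1000
    return PO+PR@q
pts=[(40,y,z) for y in(-60,60) for z in (22,66)]+[(-35,y,95) for y in(-60,60)]+[(0,y,153) for y in (-20,20)]+[(-20,20,153)]
for cam,x0,y0,w,h in (("scene",165,145,80,75),("side",175,170,80,75),):
    m=camera_model(cam); im=cv2.imread("pics/%s%s.png"%(cam,n))
    f=8; A=cv2.resize(im[y0:y0+h,x0:x0+w],None,fx=f,fy=f,interpolation=cv2.INTER_CUBIC)
    for th,col in ((0,(0,255,0)),(-.13,(0,0,255))):
        for p in pts:
            u=proj(m,cad(p,th)); q=(int((u[0]-x0+.5)*f),int((u[1]-y0+.5)*f)); cv2.drawMarker(A,q,col,cv2.MARKER_CROSS,12,2)
    cv2.imwrite("pics/ann_%s%s.png"%(cam,n),A)
E
python3 ann.py 13
```

```text
(no output)
```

View pics/ann_scene13.png

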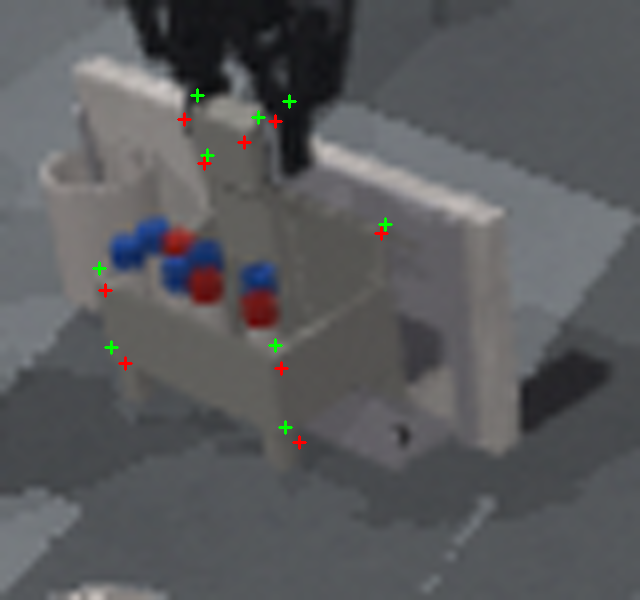

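View pics/ann_side13.png

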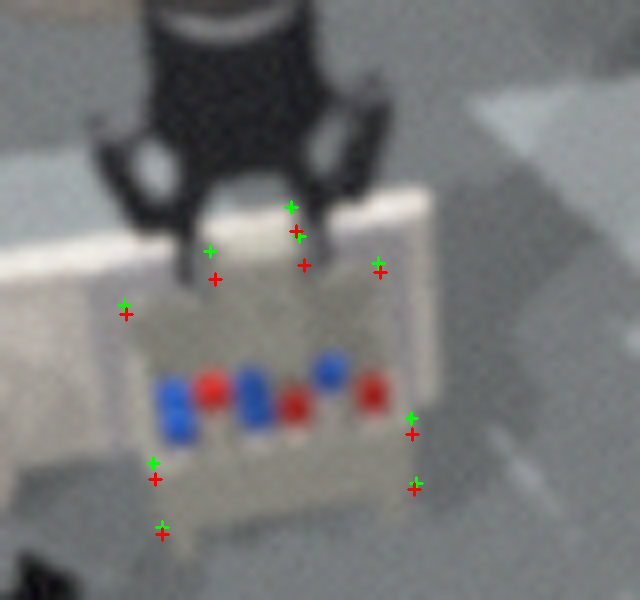

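Run:
```python
from h import *
im=cv2.imread("pics/w13.png");cv2.imwrite("pics/w13L.png",cv2.resize(im[140:210,150:200],None,fx=10,fy=8,interpolation=cv2.INTER_CUBIC));cv2.imwrite("pics/w13R.png",cv2.resize(im[140:210,310:360],None,fx=10,fy=8,interpolation=cv2.INTER_CUBIC))
a=cv2.imread("pics/w13L.png");b=cv2.imread("pics/w13R.png")
s=np.hstack([a,b])[:, :]; cv2.imwrite("pics/w13LR.png",cv2.resize(s,(800,560)))
```

```text
(no output)
```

View pics/w13LR.png

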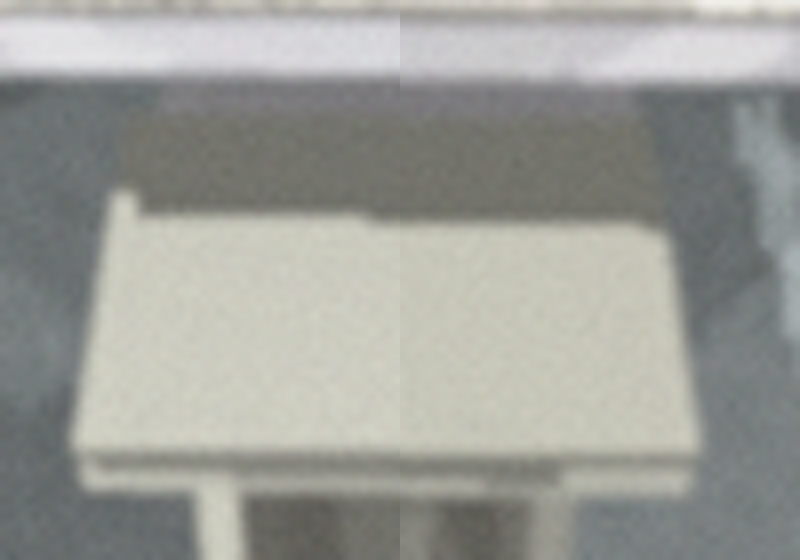

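Run:
```python
from h import *
from scipy.optimize import brentq
m=np.load("w13.npy",allow_pickle=True).item()
def W(a,b,L):
    f=lambda z:np.linalg.norm(onz(m,a,z)-onz(m,b,z))-L
    z=brentq(f,.05,.25); return pan((onz(m,a,z)+onz(m,b,z))/2)
print('crease',W((158.9,195.7),(347.2,196),.12))
print('lower',W((166.0,153.5),(339.5,153.5),.12))
print('wall top front',W((160.3,201),(346.0,201),.12))
print('plate ',W((130,150),(379.5,151.5),.15))
print('handle rear top',W((211.8,277),(295,277),.04),W((213,308.5),(293,308.5),.04))
```

```text
crease [ 34.33490219  -0.21486787 133.6840462 ]
lower [ 10.97667118  -0.42790619 110.9147034 ]
wall top front [ 38.26706249  -0.16212159 132.37114691]
plate  [  5.2217979    0.88746587 135.48838322]
handle rear top [ 5.83441824e+01 -6.41986124e-02  1.85678897e+02] [ 76.35458167  -0.26567861 186.32089648]
```

Call:
{"op": "arm_command", "data": {
  "series": [
    [60,[0,0,0],0],
    [60,[0,0,-20],0],
    [60,[0,-20,-50],0],
    [60,[0,-50,-80],0],
    [60,[0,-65,-90],0],
    [60,[0,-65,-90],0],
    [60,[0,-65,-90],0]
  ]
}}

```text
t: 14.35
eef_pos: [0.4339, -0.0745, 0.2619]
tool_rot: [0.0, 0.777, 0.63, -0.0]
contact_force: [-0.2, -0.3, 0.6]
gripper_width: 0.699
```

```bash
python3 st.py 14|head -1;python3 - <<'E'
from h import *
im=cv2.imread("pics/w14.png")
cv2.imwrite("pics/w14c.png",cv2.resize(im[140:300,130:390],None,fx=3,fy=3,interpolation=cv2.INTER_CUBIC))
E
```

```text
14.35 [ -6.92082577   0.58245305 261.94637736] [-0.23281658 -0.29568098  0.63103507] [ 0.0063732   0.03771091 -0.01457954] 59.70553250582358
```

View pics/w14c.png

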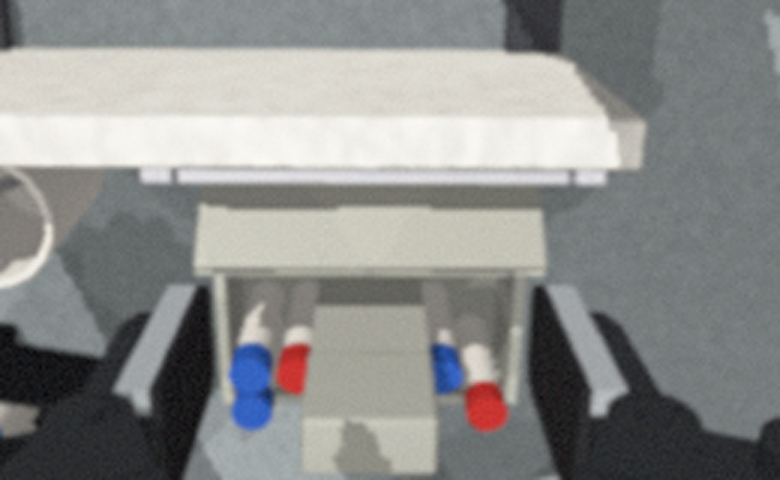

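View pics/v14.png

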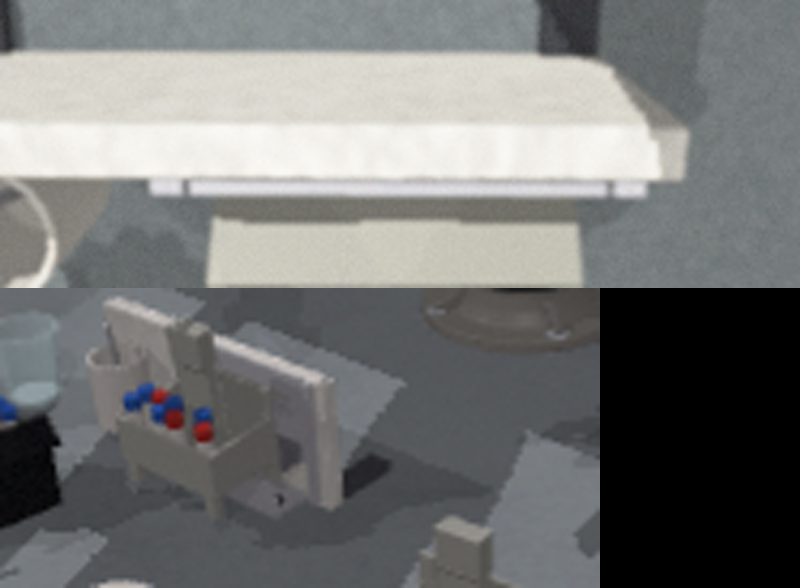

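Run:
```python
from h import *
m=np.load("w14.npy",allow_pickle=True).item()
c=lambda u:((u[0]-130+.5)*3-.5,(u[1]-140+.5)*3-.5)
def cad(p,th,strip):
    co,s=np.cos(th),np.sin(th); x=p[0]+60; z=p[2]-73
    return PO+PR@(np.array([strip[0]+co*x-s*z,p[1],strip[1]+s*x+co*z])/1000)
F={'wallcrease L':(-40,-60,95),'R':(-40,60,95),'hTopRear L':(-20,-20,153),'R2':(-20,20,153),'hTopFront L':(0,-20,153),'R3':(0,20,153),'hBotRear L':(-20,-20,117),'frontTopL':(40,-60,66),'frontTopR':(40,60,66)}
print("meas crease (193,270),(545,272) hTopRear (302,416),(437,417) front (306,473),(436,474) hBotRear(311,350) frontTop ~(225,402),(515,402)")
for th,st in ((0,(8,113)),(0,(8,111)),(-.05,(9,112)),(-.1,(10,112))):
    print(th,st,{k:tuple(np.round(c(proj(m,cad(p,th,st)))).astype(int)) for k,p in F.items()})
```

```text
meas crease (193,270),(545,272) hTopRear (302,416),(437,417) front (306,473),(436,474) hBotRear(311,350) frontTop ~(225,402),(515,402)
0 (8, 113) {'wallcrease L': (np.int64(192), np.int64(251)), 'R': (np.int64(548), np.int64(251)), 'hTopRear L': (np.int64(298), np.int64(403)), 'R2': (np.int64(442), np.int64(403)), 'hTopFront L': (np.int64(300), np.int64(463)), 'R3': (np.int64(440), np.int64(463)), 'hBotRear L': (np.int64(307), np.int64(337)), 'frontTopL': (np.int64(221), np.int64(405)), 'frontTopR': (np.int64(520), np.int64(405))}
0 (8, 111) {'wallcrease L': (np.int64(193), np.int64(249)), 'R': (np.int64(547), np.int64(249)), 'hTopRear L': (np.int64(298), np.int64(399)), 'R2': (np.int64(442), np.int64(399)), 'hTopFront L': (np.int64(300), np.int64(459)), 'R3': (np.int64(440), np.int64(459)), 'hBotRear L': (np.int64(308), np.int64(334)), 'frontTopL': (np.int64(222), np.int64(402)), 'frontTopR': (np.int64(519), np.int64(402))}
-0.05 (9, 112) {'wallcrease L': (np.int64(194), np.int64(255)), 'R': (np.int64(547), np.int64(254)), 'hTopRear L': (np.int64(299), np.int64(412)), 'R2': (np.int64(441), np.int64(412)), 'hTopFront L': (np.int64(301), np.int64(468)), 'R3': (np.int64(439), np.int64(468)), 'hBotRear L': (np.int64(308), np.int64(341)), 'frontTopL': (np.int64(223), np.int64(397)), 'frontTopR': (np.int64(517), np.int64(397))}
-0.1 (10, 112) {'wallcrease L': (np.int64(195), np.int64(259)), 'R': (np.int64(545), np.int64(259)), 'hTopRear L': (np.int64(300), np.int64(422)), 'R2': (np.int64(440), np.int64(422)), 'hTopFront L': (np.int64(303), np.int64(474)), 'R3': (np.int64(437), np.int64(474)), 'hBotRear L': (np.int64(309), np.int64(346)), 'frontTopL': (np.int64(225), np.int64(391)), 'frontTopR': (np.int64(515), np.int64(391))}
```

Call:
{"op": "arm_command", "data": {
  "series": [
    [60,[0,40,10],0],
    [60,[0,66,30],0],
    [60,[0,66,60],0],
    [60,[0,66,80],0],
    [60,[0,66,90],0],
    [60,[0,66,90],0],
    [36,[0,66,90],0],
    [36,[0,66,90],0]
  ],
  "squeeze": 20
}}

```text
t: 15.45
eef_pos: [0.4986, -0.0884, 0.173]
tool_rot: [0.0, 0.777, 0.63, 0.001]
contact_force: [0.4, -0.7, 1.1]
gripper_width: 0.463
```

Call:
{"op": "arm_command", "data": {
  "series": [
    [36,[0,0,0],0],
    [36,[0,0,0],0]
  ]
}}

```text
t: 15.7
eef_pos: [0.4987, -0.0884, 0.1729]
tool_rot: [0.0, 0.777, 0.63, 0.001]
contact_force: [-0.5, 0.1, 3.4]
gripper_width: 0.464
```

Call:
{"op": "arm_command", "data": {
  "series": [
    [36,[0,0,1],0],
    [36,[0,-0.5,2],0],
    [36,[0,-0.5,3],0],
    [36,[0,-0.5,3],0]
  ]
}}

```text
t: 16.2
eef_pos: [0.4982, -0.0882, 0.1694]
tool_rot: [0.0, 0.777, 0.629, 0.0]
contact_force: [2.7, -0.7, 2.8]
gripper_width: 0.463
```

Call:
{"op": "arm_command", "data": {
  "series": [
    [36,[0,0,1],0],
    [36,[0,0,2],0],
    [36,[0,0,3],0],
    [36,[0,0,3],0]
  ]
}}

```text
t: 16.7
eef_pos: [0.4977, -0.0881, 0.1662]
tool_rot: [0.0, 0.777, 0.63, 0.0]
contact_force: [2.7, -1.1, 2.5]
gripper_width: 0.465
```

```bash
python3 st.py 15|head -1
```

```text
16.7 [ 58.28819895   0.30052346 166.16806434] [ 2.68580871 -1.10769259  2.48377669] [-0.38328753 -1.0308706  -0.02002192] 39.692788260585296
```

View pics/v15.png

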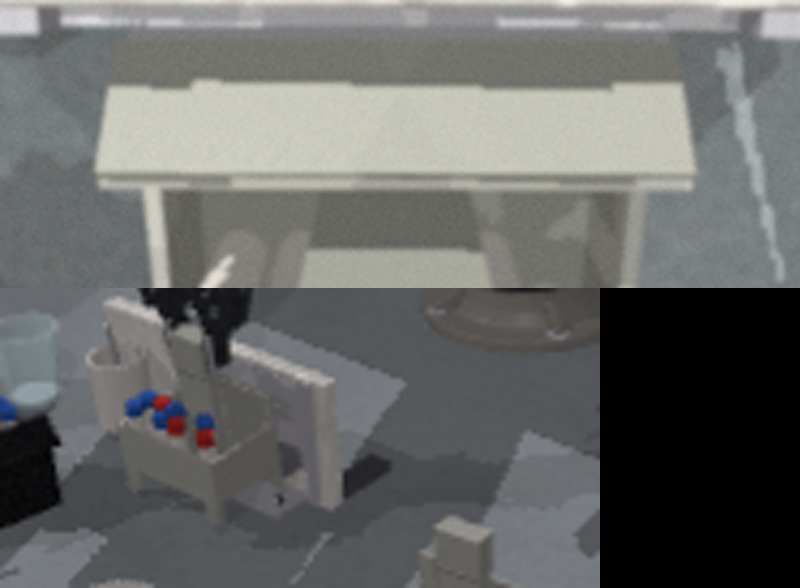

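Call:
{"op": "arm_command", "data": {
  "series": [
    [36,[0,0,1],0],
    [36,[0,0,2],0],
    [36,[0,0,3],0],
    [36,[0,0,3],0]
  ]
}}

```text
t: 17.3
eef_pos: [0.4976, -0.0881, 0.1631]
tool_rot: [-0.0, 0.777, 0.63, -0.0]
contact_force: [3.2, -1.6, 1.7]
gripper_width: 0.462
```

Call:
{"op": "arm_command", "data": {
  "series": [
    [36,[0,0,1],0],
    [36,[0,0,2],0],
    [36,[0,0,3],0],
    [36,[0,0,3],0]
  ]
}}

```text
t: 17.8
eef_pos: [0.4975, -0.0881, 0.1601]
tool_rot: [-0.0, 0.777, 0.63, -0.0]
contact_force: [2.1, -1.9, 1.1]
gripper_width: 0.463
```

```bash
python3 st.py 16|head -1; python3 -c "
from h import *
_,im=snap('side16')"; python3 ann.py 16
```

```text
17.8 [ 58.09882766   0.31169366 160.08347421] [ 2.14146152 -1.85383502  1.08834609] [-0.35470542 -0.95163113 -0.08424077] 39.558018117681875
```

View pics/v16.png

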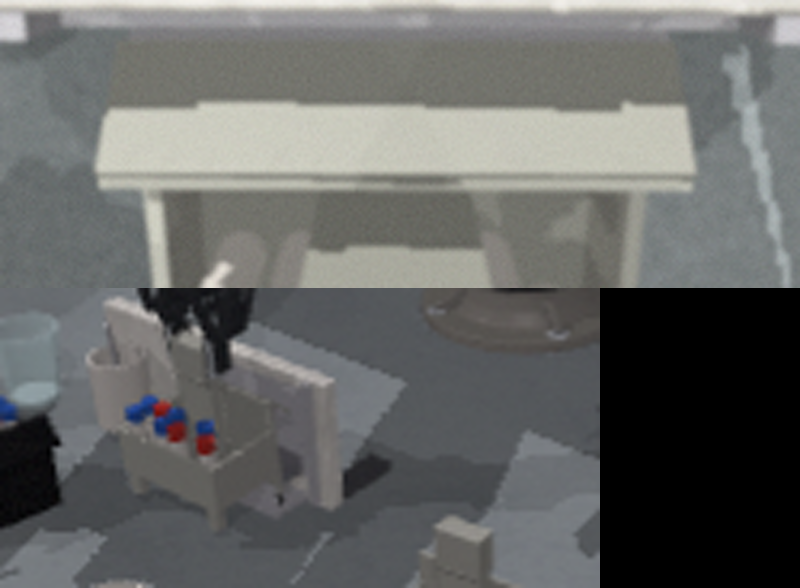

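Call:
{"op": "arm_command", "data": {
  "series": [
    [36,[0,0,1],0],
    [36,[0,0,1],0],
    [36,[0,0,2],0],
    [36,[0,0,2],0]
  ]
}}

```text
t: 18.45
eef_pos: [0.4976, -0.0881, 0.1582]
tool_rot: [-0.0, 0.777, 0.63, -0.0]
contact_force: [2.7, -1.5, 1.2]
gripper_width: 0.462
```

Call:
{"op": "arm_command", "data": {
  "series": [
    [36,[0,0,1],0],
    [36,[0,0,1],0],
    [36,[0,0,1.5],0],
    [36,[0,0,1.5],0]
  ]
}}

```text
t: 18.95
eef_pos: [0.4976, -0.0881, 0.1567]
tool_rot: [-0.0, 0.777, 0.63, -0.0]
contact_force: [2.1, -0.9, 2.5]
gripper_width: 0.467
```

Call:
{"op": "arm_command", "data": {
  "series": [
    [36,[0,0,0.5],0],
    [36,[0,0,1],0],
    [36,[0,0,1.5],0],
    [36,[0,0,1.5],0]
  ]
}}

```text
t: 19.45
eef_pos: [0.4976, -0.0881, 0.1552]
tool_rot: [-0.0, 0.777, 0.63, -0.0]
contact_force: [0.8, -1.1, 1.9]
gripper_width: 0.463
```

Call:
{"op": "arm_command", "data": {
  "series": [
    [36,[0,0,0.5],0],
    [36,[0,0,1],0],
    [36,[0,0,1.5],0],
    [36,[0,0,1.5],0]
  ]
}}

```text
t: 19.95
eef_pos: [0.4977, -0.0881, 0.1544]
tool_rot: [-0.0, 0.777, 0.63, 0.0]
contact_force: [-1.8, -0.1, 10.8]
gripper_width: 0.462
```

Call:
{"op": "arm_command", "data": {
  "series": [
    [36,[0,0,0.4],0],
    [36,[0,0,0.4],0],
    [36,[0,0,0.4],0]
  ]
}}

```text
t: 20.32
eef_pos: [0.4978, -0.0882, 0.1544]
tool_rot: [-0.0, 0.777, 0.63, 0.0]
contact_force: [-2.0, 0.3, 15.9]
gripper_width: 0.461
```

```bash
python3 st.py 17|head -1; python3 -c "
from h import *
_,im=snap('side17')"; sed -i 's/strip=(8,113)/strip=(8,114-ZR)/; s/^n=.*/n=sys.argv[1];ZR=float(sys.argv[2])/' ann.py; python3 ann.py 17 19.5
python3 - <<'E'
import cv2;im=cv2.imread('pics/w17.png');cv2.imwrite('pics/w17c.png',cv2.resize(im[100:320,110:390],None,fx=2.7,fy=2.7,interpolation=cv2.INTER_CUBIC))
E
```

```text
20.325 [ 58.35486892   0.29027152 154.36453491] [-1.97277739  0.34430333 15.90481171] [-0.13305318  0.19698284 -0.1040663 ] 39.34714231782294
```

View pics/ann_scene17.png

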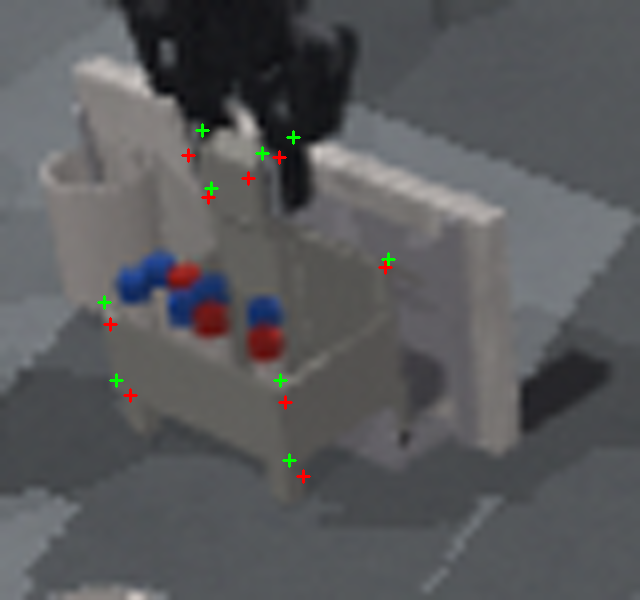

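View pics/ann_side17.png

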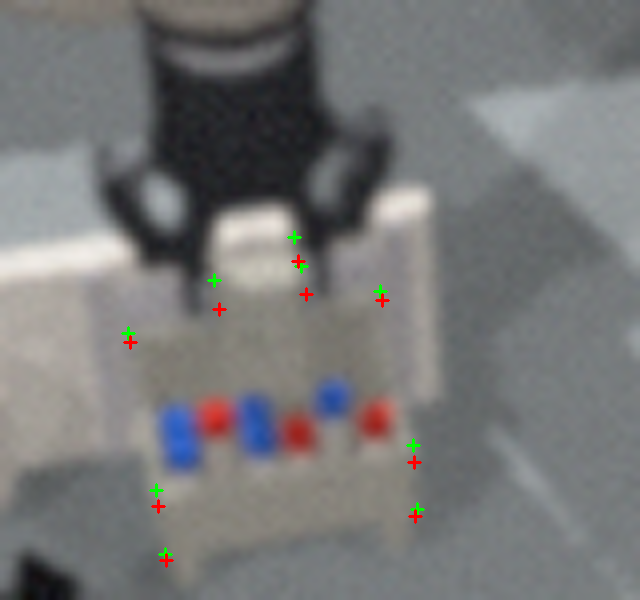

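View pics/w17c.png

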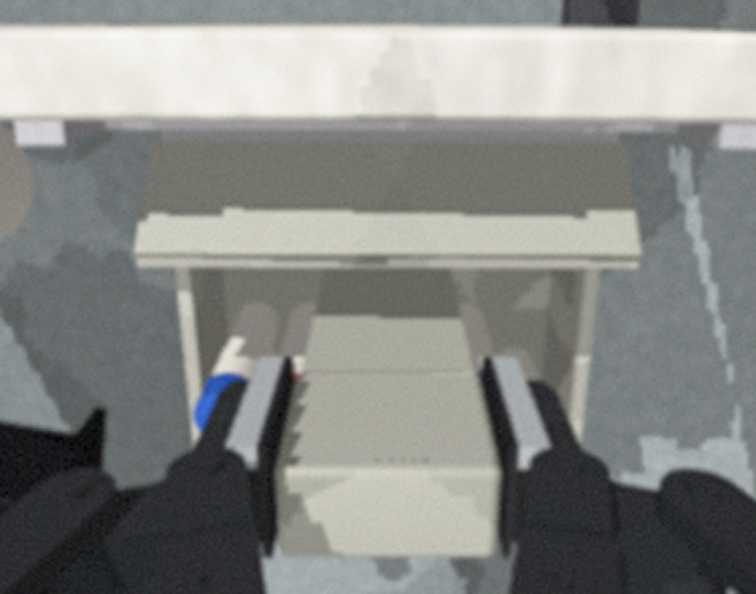

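Run:
```python
from h import *
a=cv2.imread('pics/w3.png')[140:320,150:360];b=cv2.imread('pics/w17.png')[140:320,150:360]
cv2.imwrite('pics/cmp.png',cv2.resize(np.hstack([a,b]),None,fx=1.9,fy=3,interpolation=cv2.INTER_CUBIC))
for n in (3,17):
    g=cv2.imread(f'pics/w{n}.png').mean(2)
    for x in (253,):
        col=g[140:320,x]; d=np.diff(cv2.GaussianBlur(col.reshape(-1,1),(1,3),0).ravel()); print(n,x,[(140+i+.5,int(d[i])) for i in range(len(d)) if abs(d[i])>6])
```

```text
3 253 [(147.5, 8), (148.5, 16), (149.5, 16), (150.5, 9), (189.5, -17), (190.5, -29), (191.5, -19), (193.5, 7), (195.5, -10), (196.5, -16), (197.5, -9), (214.5, 17), (215.5, 23), (216.5, 16), (266.5, 6), (267.5, 9), (268.5, 7), (270.5, -7), (271.5, -8), (272.5, -6), (301.5, -7), (302.5, -18), (303.5, -23), (304.5, -18), (305.5, -7)]
17 253 [(140.5, -7), (141.5, -19), (142.5, -24), (143.5, -16), (147.5, -11), (148.5, -7), (176.5, 7), (177.5, 22), (178.5, 29), (179.5, 21), (180.5, 7), (192.5, -16), (193.5, -28), (194.5, -18), (196.5, 9), (198.5, -14), (199.5, -18), (200.5, -6), (216.5, 17), (217.5, 23), (218.5, 14), (271.5, 9), (272.5, 11), (273.5, 10), (303.5, -6), (304.5, -16), (305.5, -21), (306.5, -15), (307.5, -6), (313.5, 12), (314.5, 14), (315.5, 8)]
```

View pics/cmp.png

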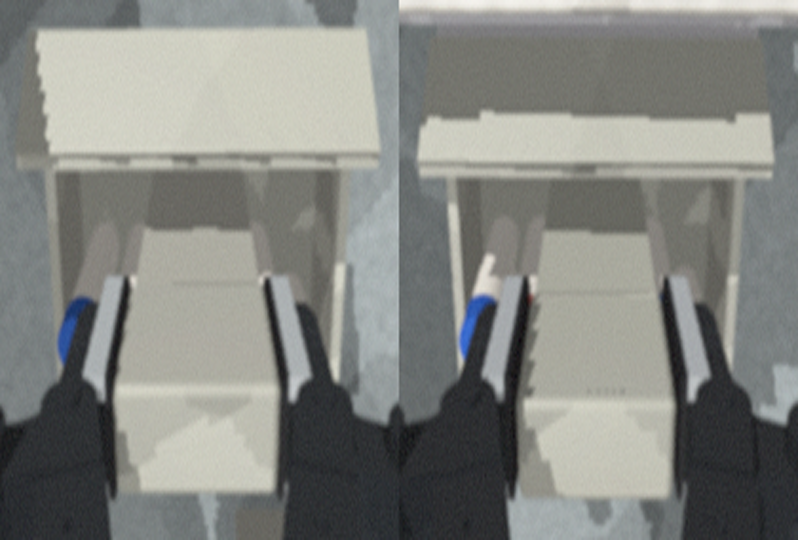

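Run:
```python
from h import *
from scipy.optimize import least_squares
from scipy.spatial.transform import Rotation as Ro
m0=np.load("w13.npy",allow_pickle=True).item()
# camera in tool frame is fixed; use current model & pose
m=camera_model("wrist");o,R=tool()
feat=[(-60,73),(-40,95),(-35,95),(-20,153),(0,153),(-20,117)]
rows={3:[149,190.5,196.5,267.6,303.5,None],17:[148,193.5,199.3,272.5,305.5,None]}
def pr(th,dx,dz,p):
    v=np.array([p[0]+10,p[1]-135])/1000; c,s=np.cos(th),np.sin(th)
    y=c*v[0]-s*v[1]+dx; z=-(s*v[0]+c*v[1]+dz)
    return proj(m,o['eef_pos']+R@np.array([0,y,z]))[1]
for n in rows:
  for use in ([0,1,2,3,4],[1,2,3,4],[0,2,3,4],[0,1,3,4]):
    f=lambda q:[pr(q[0],q[1]/1000,q[2]/1000,feat[i])-rows[n][i] for i in use]
    s=least_squares(f,[0,0,0]);print(n,use,np.round(s.x,3),np.round(s.fun,1))
```

```text
3 [0, 1, 2, 3, 4] [-0.018  2.931 -0.953] [ 2.1 -2.1 -0.7  0.6  0.1]
3 [1, 2, 3, 4] [ 2.000e-03  3.408e+00 -1.386e+00] [-0.7  0.7  0.1 -0.1]
3 [0, 2, 3, 4] [-0.016  1.927  0.341] [ 1.1 -1.5  0.2  0.1]
3 [0, 1, 3, 4] [-0.02   2.81  -0.885] [ 1.8 -2.4  0.6 -0. ]
17 [0, 1, 2, 3, 4] [-0.079  7.164 -5.115] [ 3.8 -3.3 -2.   1.2  0.1]
17 [1, 2, 3, 4] [-0.039  8.158 -6.062] [-0.6  0.7  0.1 -0.1]
17 [0, 2, 3, 4] [-0.073  5.469 -2.935] [ 2.2 -3.2  0.5  0.3]
17 [0, 1, 3, 4] [-0.084  6.786 -4.869] [ 2.9 -4.   1.  -0.1]
```

Call:
{"op": "arm_command", "data": {
  "series": [
    [36,[0,-1,0],0],
    [36,[0,-2,0],0],
    [36,[0,-3,0],0],
    [36,[0,-3,0],0]
  ]
}}

```text
t: 20.98
eef_pos: [0.4969, -0.088, 0.1546]
tool_rot: [0.002, 0.777, 0.63, 0.002]
contact_force: [4.1, -2.0, 7.3]
gripper_width: 0.463
```

```bash
cat > fit.py <<'E'
from h import *
import sys
from scipy.optimize import least_squares
n=sys.argv[1]
o,R=tool(); print(o['t'],pan(o['eef_pos']),o['contact_force'],o['torque'])
m,im=snap("w"+n)
b=im[140:320,150:360]; cv2.imwrite('pics/f%s.png'%n,cv2.resize(b,None,fx=3.3,fy=3.3,interpolation=cv2.INTER_CUBIC))
g=cv2.GaussianBlur(im.astype(np.float32).mean(2)[:,246:261].mean(1).reshape(-1,1),(1,3),0).ravel()
d=np.diff(g)
def edge(lo,hi,sgn):
    s=np.clip(sgn*d[lo:hi],0,None); i=np.argmax(s); w=s[max(0,i-2):i+3]; return lo+max(0,i-2)+(w*np.arange(len(w))).sum()/w.sum()+.5
rows=[edge(186,200,-1),edge(195,206,-1),edge(262,280,1),edge(296,316,-1)]
feat=[(-40,95),(-35,95),(-20,153),(0,153)]
def pr(th,dx,dz,p):
    v=np.array([p[0]+10,p[1]-135])/1000; c,s=np.cos(th),np.sin(th)
    return proj(m,o['eef_pos']+R@np.array([0,c*v[0]-s*v[1]+dx,-(s*v[0]+c*v[1]+dz)]))[1]
s=least_squares(lambda q:[pr(q[0],q[1]/1000,q[2]/1000,f)-r for f,r in zip(feat,rows)],[0,0,0])
print(np.round(rows,1),'th,dx,dz minus level ref (0.002,3.4,-1.4):',np.round(s.x-[.002,3.4,-1.4],3),np.round(s.fun,1))
E
python3 fit.py 18
```

```text
20.975 [ 57.45083242   0.30603966 154.55138875] [ 4.10618209 -1.99454214  7.33190975] [-0.47767896 -1.25206743 -0.08024673]
[193.4 199.1 272.5 305.3] th,dx,dz minus level ref (0.002,3.4,-1.4): [-0.046  4.895 -5.029] [-0.7  0.7  0.1 -0.1]
```

View pics/f18.png

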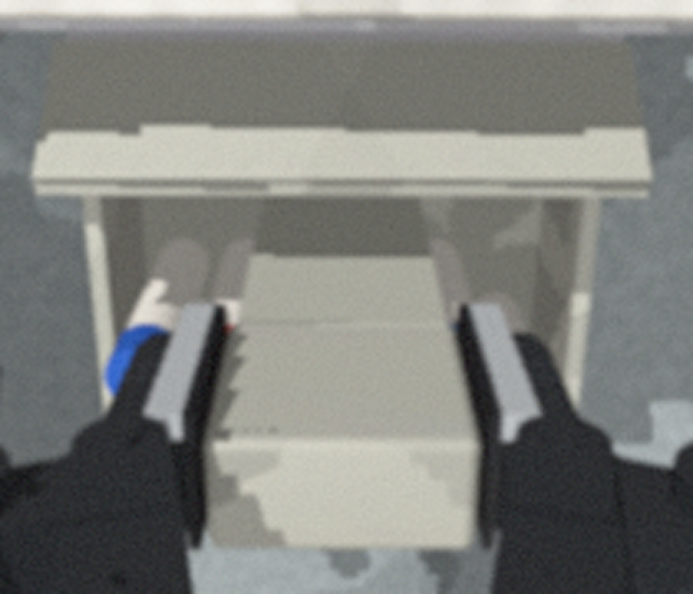

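Call:
{"op": "arm_command", "data": {
  "series": [
    [36,[0,-1,0],0],
    [36,[0,-2,0],0],
    [36,[0,-3,0],0],
    [36,[0,-3,0],0]
  ]
}}

```text
t: 21.52
eef_pos: [0.4945, -0.0875, 0.1549]
tool_rot: [0.002, 0.777, 0.63, 0.002]
contact_force: [4.6, -2.0, 9.8]
gripper_width: 0.467
```

```bash
python3 fit.py 19
```

```text
21.525 [ 54.96661291   0.23419315 154.89670706] [ 4.63423314 -1.95867939  9.77402953] [-0.53837755 -1.31668641 -0.06426463]
[194.5 195.5 272.5 305.6] th,dx,dz minus level ref (0.002,3.4,-1.4): [-0.059  4.268 -4.413] [-3.   3.1  0.3 -0.4]
```

```bash
sed -i 's/edge(195,206,-1)/edge(int(r0)+4,int(r0)+9,-1)/; s/^rows=\[edge(186,200,-1)/r0=edge(186,198,-1)\nrows=[r0/' fit.py; python3 fit.py 20;  python3 -c "
from h import *
print(tool()[0]['contact_force'])
snap('side20');snap('scene20')"; python3 ann.py 20 19.5
```

```text
21.575 [ 55.00351469   0.24690416 154.90363777] [ 4.50362026 -1.6910495   9.53504449] [-0.55582673 -1.33126611 -0.01916051]
[194.6 200.5 272.5 305.6] th,dx,dz minus level ref (0.002,3.4,-1.4): [-0.03   5.349 -5.203] [-0.6  0.6  0.1 -0.1]
[ 5.0566637  -2.19892912  8.70503185]
```

View pics/f20.png

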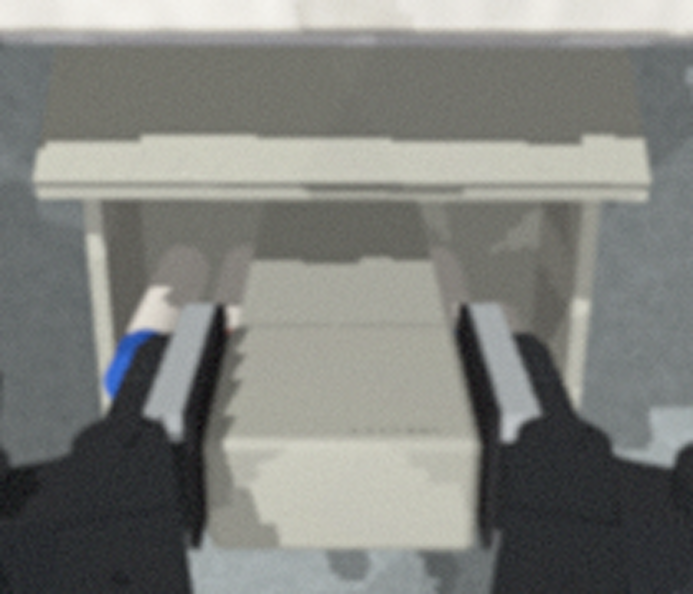

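View pics/ann_scene20.png

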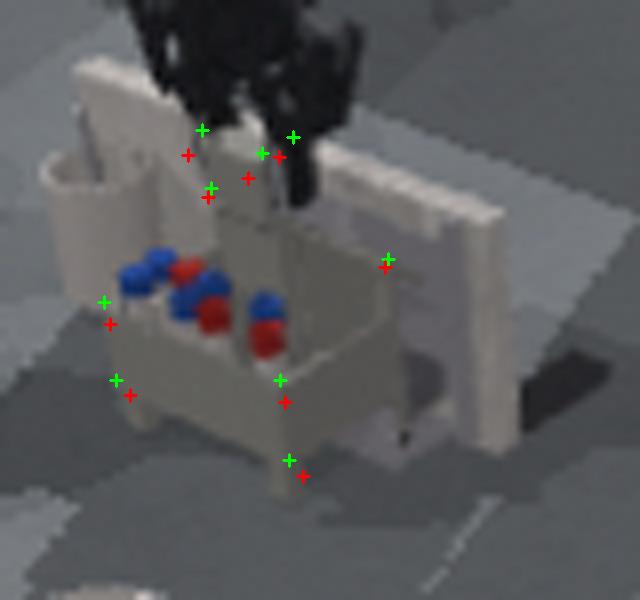

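Call:
{"op": "arm_command", "data": {
  "series": [
    [36,[0,-1,0.3],0],
    [36,[0,-2,0.5],0],
    [36,[0,-2.5,0.8],0],
    [36,[0,-2.5,0.8],0],
    [36,[0,-2.5,0.8],0]
  ]
}}

```text
t: 22.35
eef_pos: [0.4934, -0.0873, 0.155]
tool_rot: [0.003, 0.777, 0.629, 0.003]
contact_force: [6.2, -2.0, 14.2]
gripper_width: 0.464
```

```bash
python3 fit.py 21
```

```text
22.35 [ 53.93738034   0.24831939 154.99367876] [ 6.15000139 -2.01796527 14.18519806] [-0.74078621 -1.54127735 -0.07082493]
[195.2 201.1 272.6 305.7] th,dx,dz minus level ref (0.002,3.4,-1.4): [-0.027  5.904 -5.758] [-0.5  0.6  0.  -0.1]
```

Call:
{"op": "arm_command", "data": {
  "series": [
    [36,[0,0,0.2],0],
    [36,[0,0,0.2],0],
    [42,[0,0,0],0],
    [46,[0,0,0],0],
    [50,[0,0,0],0],
    [50,[0,0,0],0]
  ]
}}

```text
t: 23.15
eef_pos: [0.4887, -0.0862, 0.1522]
tool_rot: [-0.0, 0.777, 0.63, -0.0]
contact_force: [0.8, 0.7, -0.3]
gripper_width: 0.586
```

```bash
python3 fit.py 22
```

```text
23.15 [ 49.11725322   0.33416656 152.15625956] [ 0.80357765  0.70422749 -0.25016971] [ 0.01874002 -0.01201711 -0.01531721]
[188.9 196.5 270.2 296.8] th,dx,dz minus level ref (0.002,3.4,-1.4): [ -0.159   9.835 -18.821] [ 0.6 -0.6 -0.1  0.1]
```

View pics/f22.png

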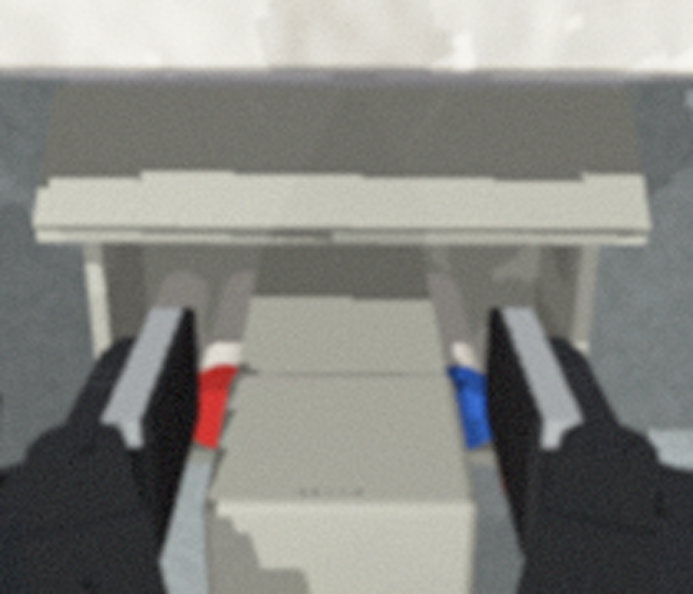

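Call:
{"op": "arm_command", "data": {
  "series": [
    [54,[0,4,-1],0],
    [54,[0,9,-2],0],
    [54,[0,9,-2],0],
    [54,[0,9,-2],0]
  ]
}}

```text
t: 23.7
eef_pos: [0.4981, -0.0882, 0.1545]
tool_rot: [-0.0, 0.777, 0.63, -0.0]
contact_force: [-0.2, 0.4, -0.2]
gripper_width: 0.634
```

```bash
python3 fit.py 23; python3 -c "
from h import *
snap('side23');snap('scene23')"; python3 ann.py 23 19.5
```

```text
23.7 [ 58.6803027    0.26817471 154.50480507] [-0.16183347  0.44939378 -0.23986869] [ 0.00210383 -0.01938052  0.02136415]
[192.5 198.5 271.4 304.4] th,dx,dz minus level ref (0.002,3.4,-1.4): [-0.042  4.208 -4.881] [-0.6  0.6  0.1 -0.1]
```

View pics/f23.png

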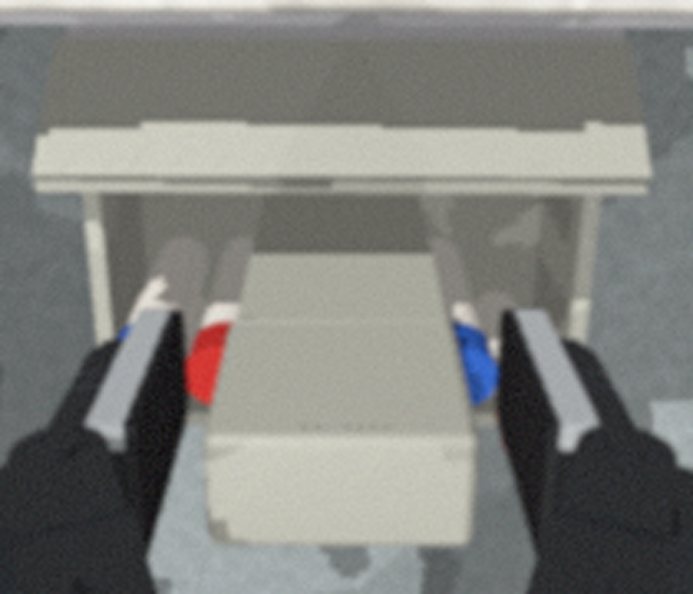

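View pics/ann_scene23.png

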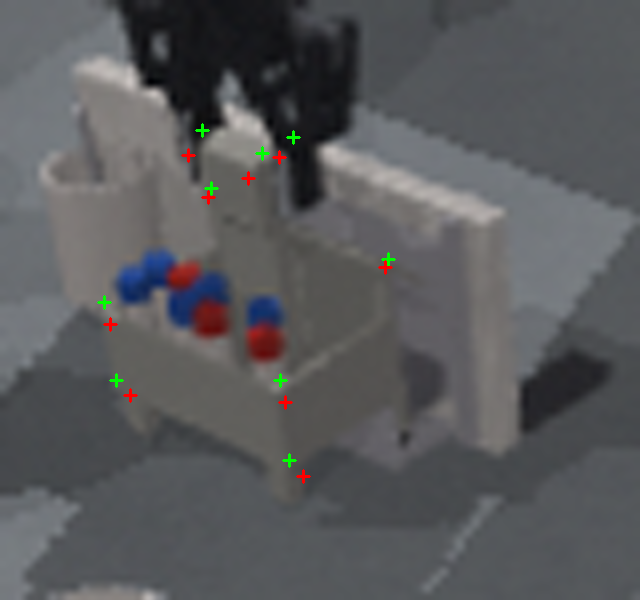

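Call:
{"op": "arm_command", "data": {
  "series": [
    [54,[0,2,2],0],
    [54,[0,4.2,4.9],0],
    [54,[0,4.2,4.9],0],
    [54,[0,4.2,4.9],0]
  ]
}}

```text
t: 24.35
eef_pos: [0.5022, -0.0891, 0.1496]
tool_rot: [-0.0, 0.777, 0.63, -0.0]
contact_force: [-0.1, 0.0, 0.6]
gripper_width: 0.629
```

```bash
python3 fit.py 24
python3 - <<'E'
from h import *
for n in (3,24):
    im=cv2.imread(f'pics/w{n}.png').astype(np.float32).mean(2)
    d=np.diff(im[:,246:261].mean(1)); print(n,[(i+.5,int(d[i])) for i in range(140,320) if abs(d[i])>5])
    for r in (187,285): 
        d=np.diff(im[r-2:r+3].mean(0)); print(n,r,[(i+.5,int(d[i])) for i in range(150,360) if abs(d[i])>14])
a=cv2.imread('pics/w3.png')[140:320,150:360];b=cv2.imread('pics/w24.png')[140:320,150:360]
cv2.imwrite('pics/cmp2.png',cv2.resize(np.hstack([a,b]),None,fx=1.9,fy=3,interpolation=cv2.INTER_CUBIC))
E
```

```text
24.35 [ 62.87777462   0.25413257 149.59229145] [-0.06393722  0.04069874  0.58723313] [ 0.00355994 -0.05317898 -0.00387229]
[188.5 194.6 269.2 304.2] th,dx,dz minus level ref (0.002,3.4,-1.4): [-0.034 -0.502  0.694] [-0.6  0.7  0.1 -0.1]
3 [(148.5, 20), (149.5, 20), (150.5, 8), (189.5, -14), (190.5, -40), (191.5, -20), (192.5, 10), (193.5, 14), (195.5, -20), (196.5, -22), (197.5, -8), (214.5, 13), (215.5, 26), (216.5, 20), (217.5, 7), (232.5, -5), (233.5, -5), (266.5, 6), (267.5, 11), (268.5, 8), (270.5, -8), (271.5, -10), (272.5, -6), (301.5, -6), (302.5, -17), (303.5, -23), (304.5, -13)]
3 187 [(173.5, 20), (174.5, 23), (175.5, 22), (348.5, -14), (349.5, -15)]
3 285 [(209.5, 35), (210.5, 32), (211.5, 16), (215.5, 15), (216.5, 19), (294.5, -22), (295.5, -33), (296.5, -41), (297.5, -17)]
24 [(172.5, 24), (173.5, 39), (174.5, 17), (187.5, -11), (188.5, -35), (189.5, -22), (190.5, 10), (191.5, 11), (193.5, -13), (194.5, -23), (195.5, -10), (212.5, 17), (213.5, 31), (214.5, 14), (266.5, -6), (267.5, 8), (268.5, 8), (269.5, 8), (270.5, 9), (272.5, -7), (273.5, -5), (302.5, -5), (303.5, -18), (304.5, -22), (305.5, -12), (312.5, 5), (313.5, 9), (314.5, 8), (318.5, -7)]
24 187 [(155.5, 24), (156.5, 21), (349.5, -22), (350.5, -23)]
24 285 [(199.5, 26), (200.5, 52), (201.5, 43), (202.5, 16), (293.5, -16), (294.5, -17), (304.5, -21), (305.5, -34), (306.5, -23)]
```

View pics/cmp2.png

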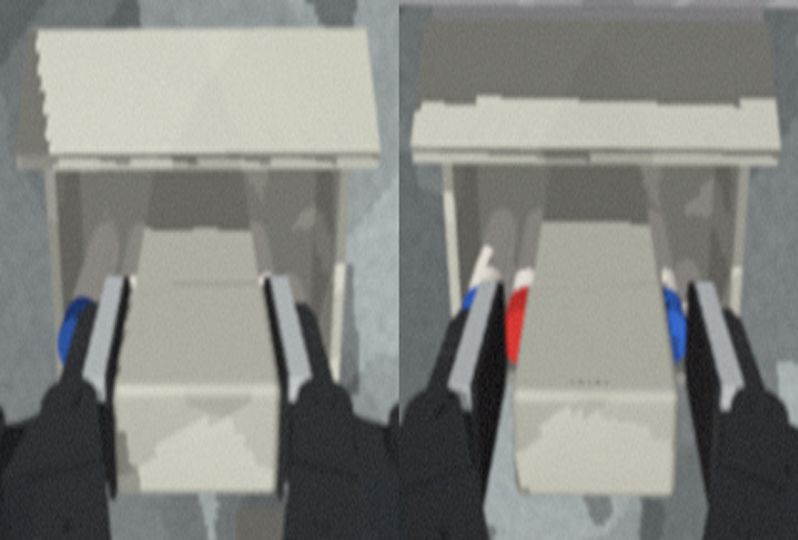

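Call:
{"op": "arm_command", "data": {
  "series": [
    [70,[0,0,0],0],
    [70,[0,0,0],0],
    [70,[0,0,-15],0],
    [70,[0,0,-40],0],
    [70,[0,0,-80],0],
    [70,[0,0,-120],0],
    [70,[0,0,-120],0],
    [70,[0,0,-120],0]
  ]
}}

```text
t: 25.4
eef_pos: [0.502, -0.089, 0.2699]
tool_rot: [-0.0, 0.777, 0.63, 0.0]
contact_force: [-0.3, -0.6, 0.2]
gripper_width: 0.82
```

```bash
python3 st.py 25|head -1; python3 -c "
from h import *
snap('side25')"; python3 ann.py 25 19.5
python3 - <<'E'
from h import *
im=cv2.imread('pics/w25.png');cv2.imwrite('pics/w25b.png',cv2.resize(im,(800,600)))
E
```

```text
25.4 [ 62.64906783   0.33733024 269.90477597] [-0.2833217  -0.63078535  0.16654434] [-0.03740016 -0.05625729 -0.00978517] 70.06635449094222
```

View pics/ann_scene25.png

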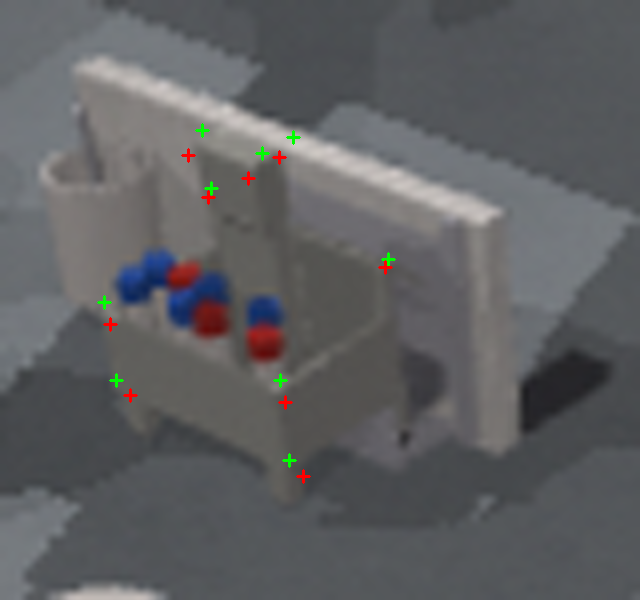

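View pics/w25b.png

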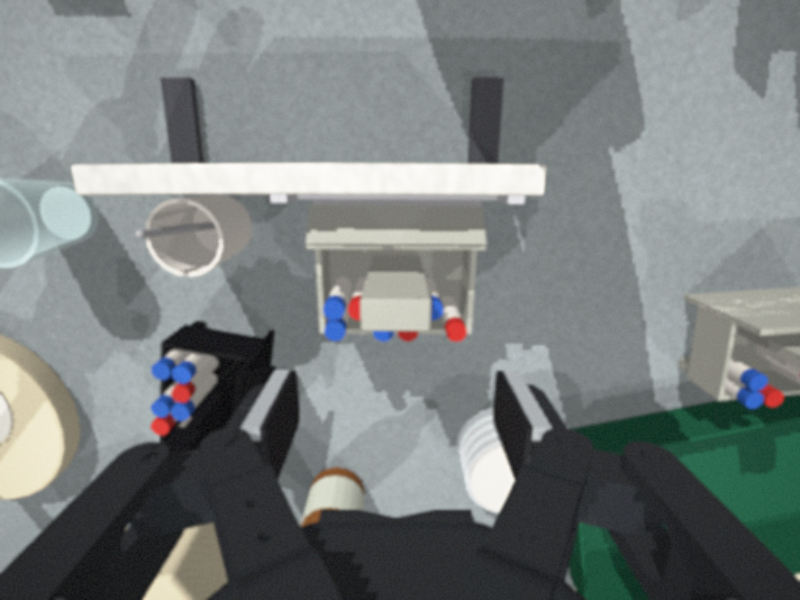

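View pics/ann_side25.png

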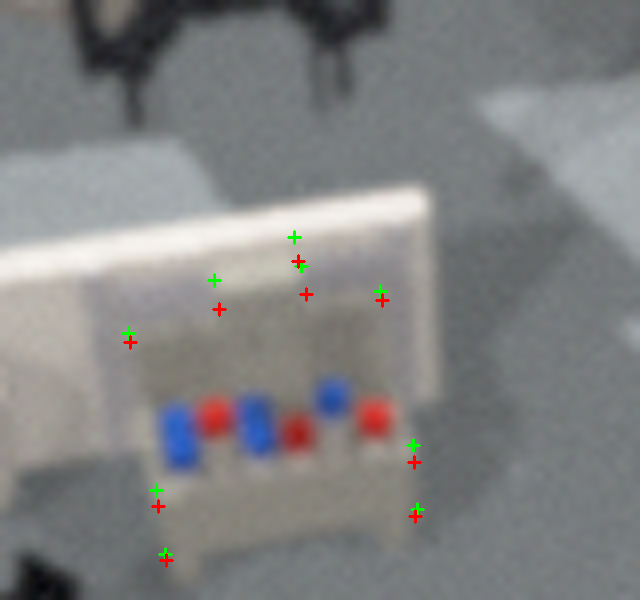

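Run:
```python
from h import *
im=cv2.imread('pics/w25.png');cv2.imwrite('pics/w25c.png',cv2.resize(im[120:225,190:315],None,fx=5.6,fy=5.6,interpolation=cv2.INTER_CUBIC))
```

```text
(no output)
```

View pics/w25c.png

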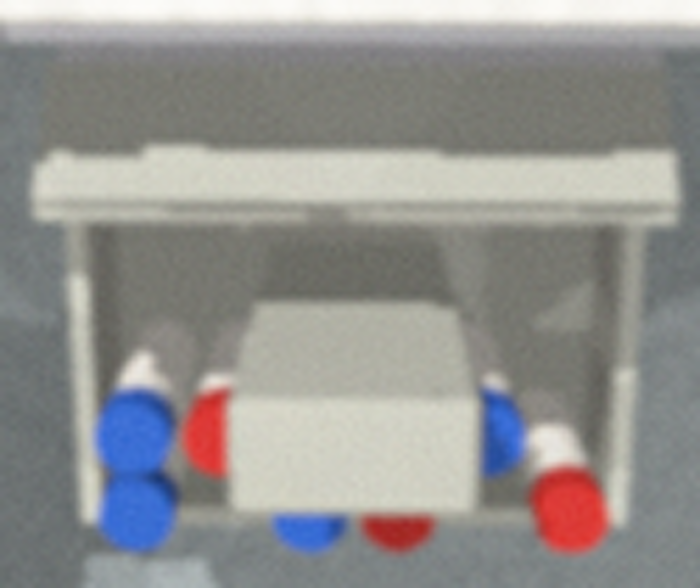

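Run:
```python
from h import *
from scipy.optimize import least_squares
m=np.load("w25.npy",allow_pickle=True).item()
c=lambda p:np.array([(p[0]+.5)/5.6+190-.5,(p[1]+.5)/5.6+120-.5])
obs=[((-40,-60,95),(33,204)),((-40,60,95),(678,204)),((-35,-60,95),(36,222)),((-35,60,95),(677,222)),((-20,-20,153),(230,397)),((-20,20,153),(476,397)),((0,-20,153),(232,511)),((0,20,153),(476,509)),((40,-60,66),(82,524)),((40,60,66),(627,524)),((-35,-60,66),(67,None))][:10]
from scipy.spatial.transform import Rotation as Ro
def X(q,p):
    r=Ro.from_euler('ZY',[q[3],-q[4]]).as_matrix()
    return PO+PR@((r@np.array(p)+q[:3])/1000)
def f(q,u): return np.concatenate([proj(m,X(q,obs[i][0]))-c(obs[i][1]) for i in u])
for u in (range(10),[0,1,4,5,6,7,8,9],[2,3,4,5,6,7,8,9],[0,1,2,3,4,5,6,7]):
    s=least_squares(f,[68,0,20,0,0],args=(list(u),),x_scale=[1,1,1,.01,.01]);J=s.jac;cov=np.linalg.inv(J.T@J)*.25
    print(np.round(s.x,3),'sd',np.round(np.sqrt(np.diag(cov)),3),'res',np.round(np.abs(s.fun).max(),2))
```

```text
[ 7.0716e+01 -3.2300e-01  1.4365e+01 -1.0000e-03 -2.8000e-02] sd [0.583 0.161 0.885 0.003 0.005] res 1.27
[ 7.1334e+01 -3.9700e-01  1.3033e+01 -0.0000e+00 -2.7000e-02] sd [0.671 0.177 1.064 0.004 0.005] res 1.2
[ 6.9893e+01 -3.5600e-01  1.4534e+01 -1.0000e-03 -3.1000e-02] sd [0.676 0.175 1.074 0.004 0.005] res 1.18
[ 7.2175e+01 -3.2500e-01  1.5034e+01 -1.0000e-03 -1.6000e-02] sd [0.923 0.183 1.21  0.004 0.008] res 1.25
```

```bash
python3 -c "
from h import *
print(status.get_obs()['t'],bot.hand_in())"
```

```text
the job is handed in; nothing more can be done
25.55 None
```

The caddy is hung on the divider with its rail pressed down, and I handed the job in at 25.6 s. `hand_in()` gives no verdict, so everything below is my own measurement.

**What I did**
- **Tilt:** I gripped the strip caddy's block lightly, tipped it back about 0.35 rad over its rear foot on the bench, then tightened the grip and carried it tilted.
- **Hook:** I lowered the strip into the groove behind the cleat, centred on it, and let the caddy swing down.
- **Press:** I pressed caddy and rail down until the force jumped from about 2 N to 11–16 N, after roughly 18.5 mm of travel. I then pulled the handle back a few millimetres to bring the caddy closer to level while the foot was still loaded (10–14 N), and let go.

**Last checks, from the wrist camera with the arm clear**

| Quantity | Measured | Limit |
|---|---|---|
| Tilt | about 0.03 rad, front slightly down | below 0.06 |
| Yaw to panel | about 0 | below 0.08 |
| Offset along cleat | about -0.3 mm | within ±8 mm |
| Distance from panel | about 71 mm | 62–74 mm |
| Height above bench | 14–18 mm | 13–28 mm |

The wrist force was about zero, so the robot was touching nothing. The dishes, bottle, beaker and plain caddy looked undisturbed.

**Where the checks disagreed**
- **Height:** the camera fit gave 13–15 mm, while the gripper position gave about 18 mm. The low end is close to the 13 mm limit.
- **Tilt:** fits ranged from 0.016 to 0.042 rad. During the first press, some went as high as 0.06, which is why I pulled the handle back before letting go.
- **Stop contact:** I inferred that the foot was on the stop from the force jump and the travel, not from seeing it.

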